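Set up culture dishes under the amber screen of a dish viewer

TASK

Get the dish viewer ready for looking at the cultures: fold its amber screen up to 60 degrees from flat, and set the two culture dishes from the bench on the lit plate beneath it, one centred in each empty printed ring, so that all three make a neat row. Keep the dishes level and upright; leave the dish that is already in the left ring, the forceps, the tape roll and the beaker where they are.

Things in the scene. Friction and masses are not known exactly. Their poses are not given: they have to be found in the camera images.
- viewer: Dish viewer, fixed on the bench, turned up to 0.15 rad: white light box 180 mm (its x) by 310 mm (its y), flat lit plate on top 45 mm above the bench. Origin: centre of its underside; x to its back (hinge side), y to its left. At both ends of the hinge, y = +-150 mm, stands a round aluminium cheek (radius 30 mm about the hinge axis) with a degree scale, longer line at 60.
- screen (a joint): Angle of the amber screen, rad: 0 = flat, level; grows as its front edge is lifted; stop at 1.18; 60 degrees = 1.047; starts between 0 and 0.25. Stiff friction hinge: stays where it is left, takes 4 to 8 N at the handle. Raised, the screen leans over the plate: a gripper pointing straight down does not fit between it and the dishes; come from the front with the tool tilted 25 to 35 degrees.
- screen_handle (a point): Middle of the handle: a round steel bar 10 mm thick, parallel to the hinge, straight for 110 mm, 195 mm from the hinge axis in the plane of the screen, 34 mm free between bar and screen edge for a finger. With the screen flat it lies 70 mm above the bench. The point turns with the screen: x points to the hinge, z is normal to the sheet (up when flat).
- screen_hinge (a point): Middle of the hinge axis, 70 mm above the bench and 70 mm behind the viewer's centre; turns with the screen, y along the axis. The screen is a stiff sheet 288 mm wide, 156 mm from axis to front edge, 4 mm thick, 8 mm at its edge strips; flat, it hangs 21 mm clear of the lit plate.
- mark_left (a point): Centre of the left printed ring (grey line, 74 mm inside, 77 mm outside) on the lit plate, 45 mm above the bench, 85 mm in front of the hinge axis. The three rings stand 96 mm apart in a row along the viewer's y.
- mark_mid (a point): Centre of the middle printed ring, as above.
- mark_right (a point): Centre of the right printed ring, as above.
- dish_1: Closed round culture dish, 63 mm across, 15 mm high, about 30 g, lying flat on the bench to the robot's right. Origin: centre of the underside. dish_1 and dish_2 are alike; either may go in either empty ring. Grip it across its diameter.
- dish_2: Second culture dish on the bench, like dish_1.
- forceps: Bystander: steel forceps, 130 mm long, 9 mm high, lying near the bench's front edge. Leave alone.
- tape_roll: Bystander: roll of tape, 92 mm across, 48 mm high, lying on the bench to the left of the viewer. Leave alone.
- beaker: Bystander: glass beaker, 73 mm across, 92 mm high, standing to the left of the viewer. Leave alone.
- dish_0: Third such dish, already standing in the left ring under the screen. Leave it there.
There are look-alikes about, which are no part of the job. Leave any red look-alike of the dish_2 alone. Leave any green look-alike of the dish_1 alone.

How it is judged (in metres and radians):
At the end, for the whole second after the job is handed in: The screen is still at 60 degrees, within 4.2; dish_1 and dish_2 stand one in the middle, one in the right ring, dish_0 in the left, each flat on the lit plate (within 3 mm of it, tilted under 5 degrees), centred within 8 mm, released and at rest (value of joint screen between 0.974 and 1.12 rad and horizontal distance between dish_0 and mark_left below 0.008 m and z of dish_0 in the frame of viewer between 0.042 and 0.048 m and angle between each of dish_0, dish_1, dish_2's own z axis and vertical below 0.087 rad and linear speed of each of dish_0, dish_1, dish_2 below 0.01 m/s and (horizontal distance between dish_1 and mark_mid below 0.008 m or horizontal distance between dish_1 and mark_right below 0.008 m) and z of dish_1 in the frame of viewer between 0.042 and 0.048 m and (horizontal distance between dish_2 and mark_mid below 0.008 m or horizontal distance between dish_2 and mark_right below 0.008 m) and z of dish_2 in the frame of viewer between 0.042 and 0.048 m and velocity of joint screen between -0.02 and 0.02 rad/s); the robot touches nothing.
It fails at once if a dish is tipped by more than 30 degrees (angle between any of dish_0, dish_1, dish_2's own z axis and vertical above 0.52 rad).
It fails at once if the forceps, tape roll or beaker is moved by more than 25 mm (distance of any of forceps, tape_roll, beaker from where it was at the start of the episode above 0.025 m).
It also fails if it takes over 69 s, if anything falls off the work surface, if the arm or the gripper's body presses on something with over 40 N, if the wrist force passes 120 N, or if a joint passes its speed limit or range.

ROBOT

A 6-joint arm with a two-finger parallel gripper is mounted at the origin on a cart in front of the work surface, level with it; the furniture and walls round the work are solid. World frame = base frame: x ahead of the robot, y to its left, z up, the work surface at z = 0. Lengths are in mm, angles in degrees, forces in N, time in s.
With the tool pointing down it reaches from about 300 to 850 mm from the base axis. Payload 4.2 kg.
Tool frame: the origin (TCP) lies midway between the tips of the shut fingers; the grasp point (between the pads) lies pinch_z behind it (pinch_z is the distance from the TCP to the grasp point, in mm); z points along the fingers, y is the line along which they close (so a half turn about z gives the same grasp; the last joint's range is limited). The gripper opens to 91 mm and grips with 3 to 60 N. Pads are 32 mm wide; open, the fingers measure 118 mm over their backs; the gripper's body (76 mm by 178 mm) begins 60 mm behind the grasp point.
Start: joints at [67.265, 18.312, 89.639, -0, 72.044, -1.146], TCP at [211.573, 534.678, 213.976] pointing down, gripper open.
Joint ranges: [-177.97, 177.97], [-48.28, 115.42], [12.27, 149.76], [-77.06, 257.06], [2.81, 150.46], [-146.56, 146.56]. Speed limits (degrees/s): [147.25, 147.25, 180, 180, 180, 180].

INTERFACE

Orientations are given as [roll, pitch, yaw] about the fixed x, y, z axes, in that order (R = Rz(yaw) Ry(pitch) Rx(roll)).
In Python, from workcell import state, grab_frame, job_done, masks_of, landmark_of, pinch_z gives the robot as it stands. The module is installed in compiled form; this text tells all that it offers.
- The arm moves only by the tool move_arm, never from a script. Its argument "plan" is a list of rows, each an object of numbers: "x", "y", "z": the shift along the tool's x, y, z in mm; "rx", "ry", "rz": the turn, a rotation vector about the tool's x, y, z in rad. A call has 1 to 10 rows; each row shifts and turns the commanded pose from where the row before left it, along the tool's axes as they then stand; what a row does not reach is not made up. A row lasts 1/10 s, in which the tool goes at most 50 mm and 8.59 degrees, less where a joint would pass 70% of its speed; a pose out of reach is approached as far as the arm can. A call is refused whole if a number of a shift passes 50 or a number of a turn 0.15, either way. A call with a gripper value outside its range is refused whole. "grip" is the opening, from 0 (shut) to 1 (fully open), set as the call begins (left out, the last holds). The fingers move at their own pace and stop on an object; "squeeze" is the grip in N (left out, the last holds). Time passes only in rows, so rows that do not move let the fingers close. It gives the time, the measured TCP pose, the force, the opening and the grip force at its end, in the units of the state.
- state(): the state, without advancing time (a new reading comes with each control period).
- grab_frame(name): name is "scene" or "top" or "wrist"; returns a dict with "img" (420x560x3 uint8, red, green, blue), "z_map" (420x560 float32, mm along the optical axis (not along the pixel's ray), 0 where there is no reading), "fx", "fy", "cx", "cy" (pixels), "rvec" (rotation vector, rad) and "tvec" (3), from world to camera coordinates, as OpenCV has them. Camera axes: x right, y down, z forward; pixel columns grow to the right and rows downward; lengths in mm; the calibration is good to about 2 mm. The wrist camera is an equidistant fisheye: a pixel r from the principal point sees the ray r / f radians off the axis. A picture is of the moment at which its call begins.
- job_done(): hands the job in; it is judged then, once.
Trained networks look in the newest picture that a camera, given by its name, has taken for a name from the list of things; names that differ only in an ending like _2 or _b are one class to them, and where a whole thing is asked for, a point or a joint stands for the part that bears it (a point fixed in the world has none). Each returns a list of dicts, best first, with "p" (0 to 1); they miss things now and then, are a little off and sometimes report something else, mostly with a low value. They report only what shows in the picture. A call takes as long as a camera call. They do not tell look-alikes from the thing itself.
- masks_of(camera, label): "pixels" (420x560 bool, what is visible of it) and "box" ([centre column, centre row, width, height] in pixels, round what is visible of it).
- landmark_of(camera, label): "point" ([column, row] in pixels: a listed point, or the origin of a listed thing).
The state is a dict: "time_s": time; "qpos": joint angles; "qvel": joint speeds; "effort": joint torques, N m; "ee_pos": TCP position; "ee_rot": TCP orientation; "force": force on the tool from outside, world axes, zero at the start; "torque": the same for the moment, N m; "gripper_width": finger opening in mm; "gripper_force": force on a finger pad.
Only numpy, scipy, OpenCV 4.12 (cv2) and the standard library are available. Lean on these libraries where they do the work, as an engineer would, in place of code of your own. Each camera call takes 0.05 s, during which the arm holds its last target. There are 200 camera calls.

## Working session

There is one attempt and no reset: what is moved stays moved. The work goes in short steps, Python scripts to look and compute and a tool call to move; the robot and the scene stay as the last step left them, time stands still between calls to the robot, and variables do not carry over. Pictures are saved under pics/ and viewed, at most 10 in all, crops included, and the job is handed in when it is done.

Besides the shell and the picture viewer there is one more tool, called after "Emit:" in YAML: its name, and indented under it one key for each argument. move_arm: Moves the arm, as the interface text tells. Its arguments: {"type":"object","properties":{"plan":{"type":"array","items":{"type":"object","properties":{"x":{"type":"number"},"y":{"type":"number"},"z":{"type":"number"},"rx":{"type":"number"},"ry":{"type":"number"},"rz":{"type":"number"}}}},"grip":{"type":"number"},"squeeze":{"type":"number"}},"required":["plan"]}

```bash
mkdir -p pics; cat > h.py <<'E'
import numpy as np, cv2
from workcell import *
def ray(f,uv):
    R=cv2.Rodrigues(np.array(f["rvec"],float))[0]; t=np.array(f["tvec"],float).ravel()
    return R,t
def at_z(f,uv,z):
    R,t=ray(f,uv); d=R.T@np.array([(uv[0]-f["cx"])/f["fx"],(uv[1]-f["cy"])/f["fy"],1]); c=-R.T@t
    return c+d*(z-c[2])/d[2]
def deproj(f,mask):
    v,u=np.nonzero(mask&(f["z_map"]>0)); z=f["z_map"][v,u]
    P=np.stack([(u-f["cx"])/f["fx"]*z,(v-f["cy"])/f["fy"]*z,z],1)
    R,t=ray(f,None); return (P-t)@R
def proj(f,P):
    R,t=ray(f,None); p=R@np.array(P,float)+t; return np.array([f["cx"]+f["fx"]*p[0]/p[2],f["cy"]+f["fy"]*p[1]/p[2]])
def save(img,n): cv2.imwrite("pics/"+n+".png",cv2.cvtColor(img,cv2.COLOR_RGB2BGR))
E
python3 - <<'E'
from h import *
np.set_printoptions(precision=1,suppress=True)
s=state();print(s["time_s"],s["ee_pos"],s["ee_rot"],s["force"],pinch_z if not callable(pinch_z) else pinch_z())
ims=[]
for c in ("top","scene"):
    f=grab_frame(c); ims.append(f["img"]); 
    R,t=ray(f,None); print(c,"cam",-R.T@t, "axis",R[2])
    for l in ("dish_1","tape_roll","beaker","forceps"):
        for m in masks_of(c,l):
            P=deproj(f,m["pixels"]); 
            if len(P): print(c,l,round(m["p"],2),np.round(m["box"]),m["pixels"].sum(),"med",np.median(P,0),"z95",np.percentile(P[:,2],95), "rgb",f["img"][m["pixels"]].mean(0))
    for l,z in (("screen_handle",70),("screen_hinge",70),("mark_left",45),("mark_mid",45),("mark_right",45),("dish_1",0),("viewer",0)):
        for m in landmark_of(c,l): print(c,l,round(m["p"],2),np.array(m["point"]),at_z(f,m["point"],z))
save(ims[0],"top");save(ims[1],"scene")
E
```

```text
0.0 [211.4 534.2 213.1] [-179.9   -0.   158.4] [ 0.3 -0.3  0.7] 18.8
top cam [ 410.2   -7.2 1637.8] axis [ 0.1  0.  -1. ]
top dish_1 0.84 [402. 232.  26.  21.] 333 med [ 500.2 -398.9   15.5] z95 22.084436656488982 rgb [227.7 220.3 203.9]
top dish_1 0.77 [272. 248.  18.  20.] 321 med [447.2  13.2  15.9] z95 22.868531163405414 rgb [ 61.2 163.9  79.4]
top dish_1 0.76 [356. 210.  23.  21.] 297 med [ 575.8 -252.1   16.2] z95 22.01371335106381 rgb [233.3 224.9 206.5]
top dish_1 0.7 [322. 221.  24.  16.] 296 med [ 542.4 -144.5   15.8] z95 22.009953626218138 rgb [218.2  53.8  49.6]
top tape_roll 0.56 [143. 240.  33.  27.] 458 med [465.8 420.9  38. ] z95 52.25873588588784 rgb [152.8 131.4  92.1]
top tape_roll 0.21 [250. 191.  97.  72.] 4853 med [633.   84.3  86.6] z95 102.65305994528745 rgb [217.6 183.  119.5]
top beaker 0.82 [151. 197.  31.  27.] 565 med [601.9 396.4  36.9] z95 94.23085757528146 rgb [190.2 198.7 198.2]
top forceps 0.19 [250. 191.  98.  72.] 5096 med [631.   82.   86.3] z95 103.52657983438199 rgb [214.5 181.4 120.9]
top screen_handle 0.67 [254.9 221.4] [527.   63.9  70. ]
top
[... 1288 characters left out ...]
ene mark_left 0.7 [259.7 195.6] [613.9 174.1  45. ]
scene mark_left 0.46 [284.1 214.5] [586.  32.  45.]
scene mark_mid 0.86 [284.1 201.4] [645.4  90.   45. ]
scene mark_right 0.75 [305.7 211.1] [650.7  -0.9  45. ]
scene mark_right 0.72 [354.  271.1] [ 514.8 -294.3   45. ]
scene dish_1 0.66 [380.8 306.9] [ 496.3 -397.4   -0. ]
scene dish_1 0.63 [319.  257.2] [ 542.9 -152.9    0. ]
scene dish_1 0.62 [257.  247.2] [447.4   7.9   0. ]
scene dish_1 0.56 [356.1 270.1] [ 571.9 -264.     0. ]
scene dish_1 0.36 [263.4 194. ] [686.7 233.    0. ]
scene viewer 0.71 [288.4 213.4] [655.  78.   0.]
scene viewer 0.54 [352.7 269.1] [ 568.7 -254.7    0. ]
scene viewer 0.49 [275.4 273.7] [ 398.7 -119.1    0. ]
```

```bash
python3 - <<'E'
from h import *
np.set_printoptions(precision=2,suppress=True)
f=grab_frame("top")
save(cv2.resize(f["img"][130:290,110:430],None,fx=2.5,fy=2.5,interpolation=cv2.INTER_CUBIC),"topcrop")
g=grab_frame("scene"); save(cv2.resize(g["img"][140:340,150:420],None,fx=2.9,fy=2.9,interpolation=cv2.INTER_CUBIC),"scenecrop")
for n,fr in (("top",f),("scene",g)):
    m=masks_of(n,"screen")
    for k in m[:2]:
        P=deproj(fr,k["pixels"]); print(n,k["p"],k["box"],len(P))
        if len(P)>500:
            # robust plane
            I=P
            for _ in range(6):
                c=I.mean(0); nrm=np.linalg.svd(I-c,full_matrices=False)[2][2]; nrm*=np.sign(nrm[2]); r=(P-c)@nrm; I=P[abs(r)<max(3,1.5*np.median(abs(r)))]
            print(c,nrm,np.degrees(np.arccos(nrm[2])),"az",np.degrees(np.arctan2(-nrm[1],-nrm[0])),len(I), np.percentile(P,[1,99],axis=0))
E
```

```text
top 0.83 [249.7, 192.4, 100.3, 73.9] 4952
[632.19  83.3   87.11] [0.17 0.01 0.99] 9.64543808442577 az -174.92047189647 3371 [[518.39 -58.01  68.83]
 [721.12 226.27 109.63]]
scene 0.94 [285.1, 194.8, 94.5, 38.4] 1994
[625.59  73.69  85.28] [0.17 0.02 0.99] 9.756330395828222 az -174.41046026117098 1726 [[513.2  -64.82   2.55]
 [721.35 235.38 105.61]]
```

View pics/topcrop.png

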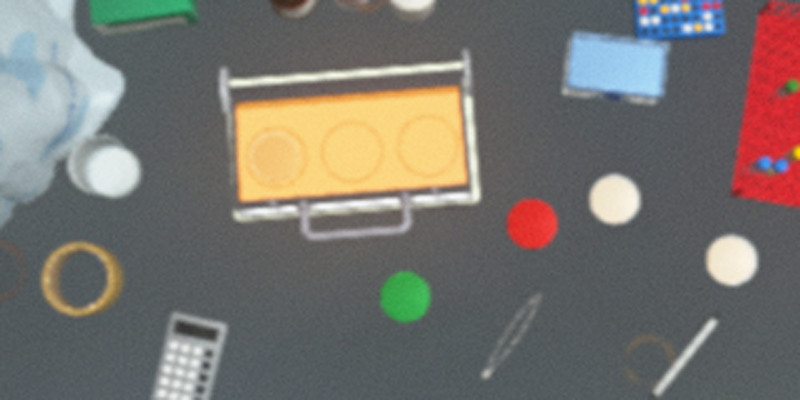

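View pics/scenecrop.png

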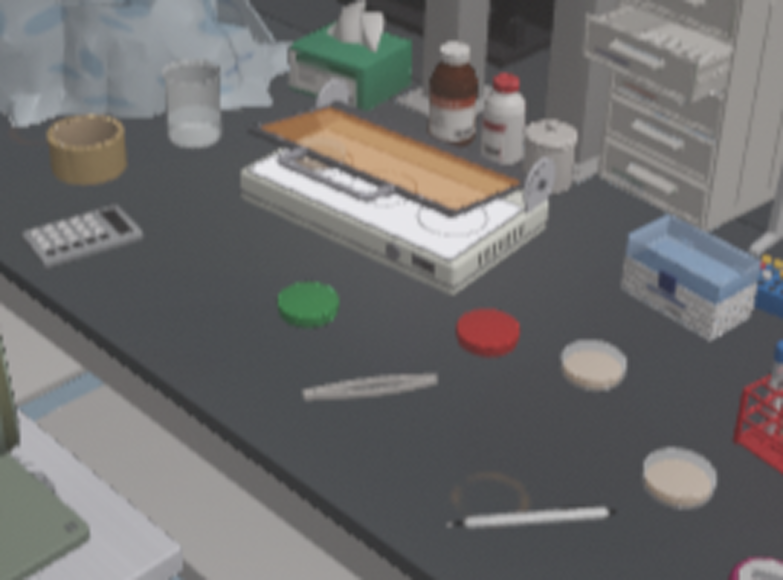

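Top crop: the cream dishes at (614,199) and (731,261) are dish_1 and dish_2, since they have the plain culture-dish colour. The red one (532,224) and the green one (405,297) are the look-alikes and stay put. The screen is amber with its handle at about (356,235). The rings are at (276,157), (352,151) and (428,145), with dish_0 in the left ring.

```bash
cat >> h.py <<'E'
import json
from scipy.spatial.transform import Rotation as Ro
def pose():
    s=state(); return np.array(s["ee_pos"],float), Ro.from_euler("xyz",s["ee_rot"],degrees=True)
def rows(p0,R0,p1,R1,n):
    """n equal rows from pose 0 to pose 1; shift along the tool axes before the turn"""
    w=(R0.inv()*R1).as_rotvec()/n; d=(np.array(p1)-p0)/n; out=[]
    for i in range(n):
        Ri=R0*Ro.from_rotvec(w*i); t=Ri.inv().apply(d)
        out.append({k:round(float(v),4 if k[0]=='r' else 1) for k,v in zip(("x","y","z","rx","ry","rz"),[*t,*w]) if abs(v)>(.0005 if k[0]=='r' else .05)})
    print(n,json.dumps(out))
def pr(n):
    """state line"""
    s=state(); print(s["time_s"],np.round(s["ee_pos"],1),np.round(s["ee_rot"],1),"F",np.round(s["force"],1),"w",s["gripper_width"],s["gripper_force"])
E
python3 - <<'E'
from h import *
np.set_printoptions(precision=1,suppress=True)
f=grab_frame("top")
px=lambda x,y:(110+x/2.5-.3,130+y/2.5-.3)
L,M,Rr=[at_z(f,px(*p),45) for p in((276,157),(352,151),(428,145))]
print(L,M,Rr,"yaw",np.degrees(np.arctan2(-(L-Rr)[0],(L-Rr)[1])),np.linalg.norm(L-Rr)/2)
print("handle",at_z(f,px(356,235),103),"hinge ends",at_z(f,px(232,84),70),at_z(f,px(465,68),70))
im=f["img"].astype(int); o=((im[...,0]-im[...,2])>60)&(im[...,1]>120); o[:, :200]=0;o[:,305:]=0;o[:150]=0;o[220:]=0
P=deproj(f,o); print(len(P))
r=cv2.minAreaRect(P[:,:2].astype(np.float32)); print("orange rect",r)
# edges of the handle bar in both images
g=grab_frame("scene"); print(landmark_of("scene","screen_handle")[0]["point"],[at_z(g,m["point"],103) for m in landmark_of("scene","screen_handle")])
for c,fr in(("top",f),("scene",g)):
    for l in("dish_1",):
        for m in masks_of(c,l):
            P=deproj(fr,m["pixels"]); e=at_z(fr,m["box"][:2],9); print(c,l,np.round(m["box"],1),"boxctr@z9",e)
p,R=pose(); ps=95
rows(p,R,[528,68,230],Ro.from_euler("xyz",[180,0,95.3],degrees=True),16)
E
```

```text
[618.2 177.   45. ] [627.5  81.2  45. ] [636.9 -14.5  45. ] yaw 5.581671493571845 96.19842177679139
handle [517.4  70.7 103. ] hinge ends [705.9 231.9  70. ] [731.2 -58.9  70. ]
3656
orange rect ((631.5914916992188, 82.41249084472656), (128.50518798828125, 282.19189453125), 5.488333225250244)
[262.5, 202.0] [array([521.8,  62.5, 103. ])]
top dish_1 [323.4 220.6  23.1  18.4] boxctr@z9 [ 538.2 -152.5    9. ]
top dish_1 [357.4 209.4  17.9  16.8] boxctr@z9 [ 576.2 -261.     9. ]
top dish_1 [401.6 232.2  25.5  19.1] boxctr@z9 [ 505.8 -401.6    9. ]
top dish_1 [274.7 248.2  20.6  17.5] boxctr@z9 [447.2   1.6   9. ]
scene dish_1 [353.8 269.6  20.4  16.8] boxctr@z9 [ 559.2 -264.6    9. ]
scene dish_1 [384.6 303.1  24.9  18.3] boxctr@z9 [ 505.8 -401.     9. ]
scene dish_1 [316.9 254.9  19.5  15.6] boxctr@z9 [ 537.3 -149.     9. ]
scene dish_1 [256.9 245.9  22.2  15.9] boxctr@z9 [443.1   3.6   9. ]
16 [{"x": -29.1, "y": -19.8, "z": -1.0, "rz": 0.0688}, {"x": -30.4, "y": -17.8, "z": -1.0, "rz": 0.0688}, {"x": -31.6, "y": -15.7, "z": -1.0, "rz": 0.0688}, {"x": -32.6, "y": -13.5, "z": -1.0, "rz": 0.0688}, {"x": -33.4, "y": -11.2, "z": -1.0, "rz": 0.0688}, {"x": -34.1, "y": -8.9, "z": -1.0, "rz": 0.0688}, {"x": -34.6, "y": -6.5, "z": -1.0, "rz": 0.0688}, {"x": -35.0, "y": -4.1, "z": -1.0, "rz": 0.0688}, {"x": -35.2, "y": -1.7, "z": -1.0, "rz": 0.0688}, {"x": -35.2, "y": 0.8, "z": -1.0, "rz": 0.0688}, {"x": -35.1, "y": 3.2, "z": -1.0, "rz": 0.0688}, {"x": -34.8, "y": 5.6, "z": -1.0, "rz": 0.0688}, {"x": -34.3, "y": 8.0, "z": -1.0, "rz": 0.0688}, {"x": -33.7, "y": 10.3, "z": -1.0, "rz": 0.0688}, {"x": -32.9, "y": 12.6, "z": -1.0, "rz": 0.0688}, {"x": -32.0, "y": 14.8, "z": -1.0, "rz": 0.0688}]
```

Emit:
move_arm:
  plan:
    - {"x":-29,"y":-20,"rz":0.069}
    - {"x":-30,"y":-18,"rz":0.069}
    - {"x":-32,"y":-16,"rz":0.069}
    - {"x":-33,"y":-13,"rz":0.069}
    - {"x":-33,"y":-11,"rz":0.069}
    - {"x":-34,"y":-9,"rz":0.069}
    - {"x":-35,"y":-6,"rz":0.069}
    - {"x":-35,"y":-4,"rz":0.069}
    - {"x":-35,"y":-2,"rz":0.069}
    - {"x":-35,"y":1,"rz":0.069}
  grip: 0.34
  squeeze: 30

```text
schema error: expected keys x, y, z, rx, ry, rz
```

Emit:
move_arm:
  plan:
    - {"x":-35,"y":3,"rz":0.069}
    - {"x":-35,"y":5,"rz":0.069}
    - {"x":-34,"y":7,"rz":0.069}
    - {"x":-34,"y":9,"rz":0.069}
    - {"x":-33,"y":11,"rz":0.069}
    - {"x":-31,"y":14,"rz":0.069}
    - {}

```text
schema error: expected keys x, y, z, rx, ry, rz
```

```bash
python3 - <<'E'
from h import *
np.set_printoptions(precision=2,suppress=True)
pr(0)
f=grab_frame("wrist"); print({k:f[k] for k in("fx","fy","cx","cy")})
Rr,t=ray(f,None); p,R=pose(); print("cam in tool",R.inv().apply(-Rr.T@t-p),"cam axes in tool",(R.inv().as_matrix()@Rr.T))
save(f["img"],"w1")
for l in("screen_handle","mark_mid","mark_right","screen_hinge"): print(l,landmark_of("wrist",l))
E
```

```text
1.7 [211.6 534.7 214. ] [180.   -0.  158.4] F [ 0.9 -1.4  0.2] w 91.51151815880442 0.0
{'fx': 325.19226210127806, 'fy': 325.19226210127806, 'cx': 283.715570255451, 'cy': 214.13542932635895}
cam in tool [  81.25   -0.49 -170.02] cam axes in tool [[-0.   -0.96 -0.28]
 [ 1.   -0.    0.  ]
 [-0.   -0.28  0.96]]
screen_handle []
mark_mid []
mark_right []
screen_hinge []
```

View pics/w1.png

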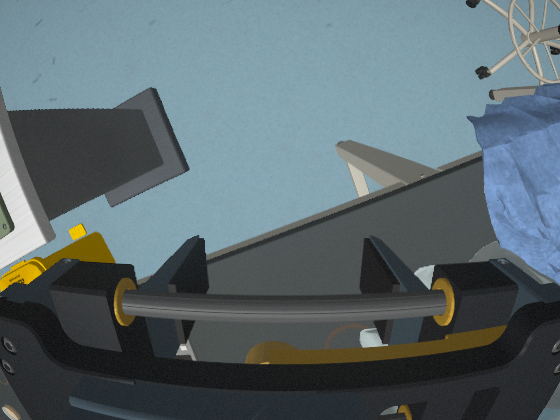

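The wrist view shows only the floor and the cart, so the arm has not moved: every row needs all six keys. I'll resend the moves.

Emit:
move_arm:
  plan:
    - {"x":-29,"y":-20,"z":0,"rx":0,"ry":0,"rz":0.069}
    - {"x":-30,"y":-18,"z":0,"rx":0,"ry":0,"rz":0.069}
    - {"x":-32,"y":-16,"z":0,"rx":0,"ry":0,"rz":0.069}
    - {"x":-33,"y":-13,"z":0,"rx":0,"ry":0,"rz":0.069}
    - {"x":-33,"y":-11,"z":0,"rx":0,"ry":0,"rz":0.069}
    - {"x":-34,"y":-9,"z":0,"rx":0,"ry":0,"rz":0.069}
    - {"x":-35,"y":-6,"z":0,"rx":0,"ry":0,"rz":0.069}
    - {"x":-35,"y":-4,"z":0,"rx":0,"ry":0,"rz":0.069}
    - {"x":-35,"y":-2,"z":0,"rx":0,"ry":0,"rz":0.069}
    - {"x":-35,"y":1,"z":0,"rx":0,"ry":0,"rz":0.069}
  grip: 0.34
  squeeze: 30

```text
time_s: 2.95
ee_pos: [409.9, 241.9, 214.2]
ee_rot: [180.0, -0.0, 118.7]
force: [-0.5, 0.5, 0.6]
gripper_width: 30.7
gripper_force: 0.0
```

Emit:
move_arm:
  plan:
    - {"x":-35,"y":3,"z":0,"rx":0,"ry":0,"rz":0.069}
    - {"x":-35,"y":5,"z":0,"rx":0,"ry":0,"rz":0.069}
    - {"x":-34,"y":7,"z":0,"rx":0,"ry":0,"rz":0.069}
    - {"x":-34,"y":9,"z":0,"rx":0,"ry":0,"rz":0.069}
    - {"x":-33,"y":11,"z":0,"rx":0,"ry":0,"rz":0.069}
    - {"x":-31,"y":14,"z":0,"rx":0,"ry":0,"rz":0.069}
    - {"x":0,"y":0,"z":0,"rx":0,"ry":0,"rz":0}

```text
time_s: 3.65
ee_pos: [524.3, 64.2, 213.9]
ee_rot: [179.9, 0.1, 94.9]
force: [-1.0, 0.6, 0.0]
gripper_width: 30.8
gripper_force: 0.0
```

```bash
cat >> h.py <<'E'
def wpt(f,uv,z):
    """fisheye pixel -> world point at height z"""
    R,t=ray(f,None); c=-R.T@t; d=np.array([uv[0]-f["cx"],uv[1]-f["cy"]]); r=np.hypot(*d); th=r/f["fx"]
    v=R.T@np.r_[np.sin(th)*d/max(r,1e-9),np.cos(th)]; return c+v*(z-c[2])/v[2]
def wproj(f,P):
    R,t=ray(f,None); q=R@np.array(P,float)+t; r=np.hypot(q[0],q[1]); return np.array([f["cx"],f["cy"]])+f["fx"]*np.arctan2(r,q[2])*q[:2]/r
E
python3 - <<'E'
from h import *
np.set_printoptions(precision=1,suppress=True)
pr(0)
f=grab_frame("wrist"); save(f["img"],"w2")
for l,z in(("screen_handle",103),("mark_mid",45),("mark_right",45),("mark_left",45),("screen_hinge",70),("dish_0",45)):
  for m in landmark_of("wrist",l): print(l,m["p"],np.array(m["point"]),wpt(f,m["point"],z))
E
```

```text
3.65 [524.3  64.2 213.9] [179.9   0.1  94.9] F [-1.   0.6  0. ] w 30.834421256734434 0.0
screen_handle 0.85 [280.4 204.1] [520.4  70.4 103. ]
screen_hinge 0.74 [454.1 192.8] [707.9  91.4  70. ]
dish_0 0.91 [282.3 330.5] [ 537.1 -110.7   45. ]
dish_0 0.9 [217.8 222. ] [453.5  28.8  45. ]
```

View pics/w2.png

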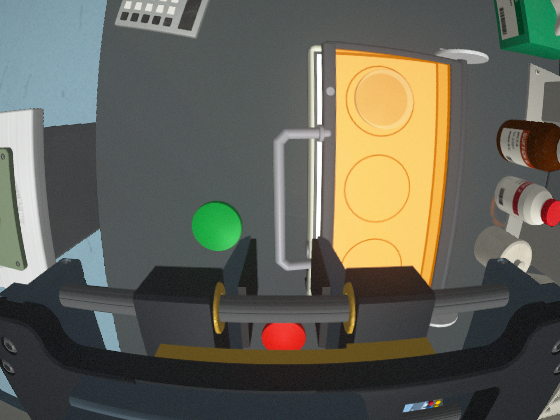

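The wrist view shows the handle bar along column 280 (rows 138–265), with its middle at about (280,203), which agrees with the landmark at (520,70). The middle ring is at (377,187) and the left ring, with the dish, at (380,100).

Emit:
move_arm:
  plan:
    - {"x":6.5,"y":-3.5,"z":30,"rx":0,"ry":0,"rz":-0.008}
    - {"x":0,"y":0,"z":30,"rx":0,"ry":0,"rz":0}
    - {"x":0,"y":0,"z":25,"rx":0,"ry":0,"rz":0}
    - {"x":0,"y":0,"z":25,"rx":0,"ry":0,"rz":0}
    - {"x":0,"y":0,"z":20,"rx":0,"ry":0,"rz":0}
    - {"x":0,"y":0,"z":0,"rx":0,"ry":0,"rz":0}

```text
time_s: 4.6
ee_pos: [515.8, 73.8, 81.7]
ee_rot: [-179.7, -0.0, 95.7]
force: [-0.4, 1.2, -0.5]
gripper_width: 31.3
gripper_force: 0.0
```

Emit:
move_arm:
  plan:
    - {"x":0,"y":0,"z":0,"rx":0,"ry":0,"rz":0}
    - {"x":0,"y":0,"z":0,"rx":0,"ry":0,"rz":0}
    - {"x":0,"y":0,"z":0,"rx":0,"ry":0,"rz":0}
    - {"x":0,"y":0,"z":0,"rx":0,"ry":0,"rz":0}
    - {"x":0,"y":0,"z":0,"rx":0,"ry":0,"rz":0}
    - {"x":0,"y":0,"z":0,"rx":0,"ry":0,"rz":0}
  grip: 0
  squeeze: 30

```text
time_s: 5.2
ee_pos: [519.6, 73.6, 84.9]
ee_rot: [179.8, -0.0, 95.6]
force: [3.1, 1.2, 2.4]
gripper_width: 9.3
gripper_force: 30.0
```

```bash
python3 - <<'E'
from h import *
pr(0)
th0=.169
for b in np.linspace(th0,1.06,11): print(np.round([b,195*(np.cos(th0)-np.cos(b)),195*(np.sin(b)-np.sin(th0))],2))
E
```

```text
5.2 [519.6  73.6  84.9] [179.8  -0.   95.6] F [3.1 1.2 2.4] w 9.280087439254334 29.999284744262695
[0.17 0.   0.  ]
[ 0.26  3.68 16.97]
[ 0.35  8.86 33.55]
[ 0.44 15.49 49.61]
[ 0.53 23.52 65.01]
[ 0.61 32.89 79.63]
[ 0.7  43.53 93.36]
[  0.79  55.35 106.09]
[  0.88  68.25 117.72]
[  0.97  82.13 128.15]
[  1.06  96.89 137.31]
```

Emit:
move_arm:
  plan:
    - {"x":0,"y":1.6,"z":-8.5,"rx":0,"ry":0,"rz":0}
    - {"x":0,"y":2,"z":-8.5,"rx":0,"ry":0,"rz":0}
    - {"x":0,"y":2.4,"z":-8.3,"rx":0,"ry":0,"rz":0}
    - {"x":0,"y":2.8,"z":-8.3,"rx":0,"ry":0,"rz":0}
    - {"x":0,"y":3.1,"z":-8,"rx":0,"ry":0,"rz":0}
    - {"x":0,"y":3.5,"z":-8,"rx":0,"ry":0,"rz":0}
    - {"x":0,"y":3.9,"z":-7.7,"rx":0,"ry":0,"rz":0}
    - {"x":0,"y":4.2,"z":-7.7,"rx":0,"ry":0,"rz":0}
    - {"x":0,"y":4.5,"z":-7.3,"rx":0,"ry":0,"rz":0}
    - {"x":0,"y":4.9,"z":-7.3,"rx":0,"ry":0,"rz":0}

```text
time_s: 6.2
ee_pos: [550.0, 76.5, 163.3]
ee_rot: [-179.8, -0.0, 95.6]
force: [1.5, 1.9, -9.9]
gripper_width: 9.2
gripper_force: 30.0
```

Emit:
move_arm:
  plan:
    - {"x":0,"y":5.2,"z":-7,"rx":0,"ry":0,"rz":0}
    - {"x":0,"y":5.4,"z":-6.7,"rx":0,"ry":0,"rz":0}
    - {"x":0,"y":5.8,"z":-6.5,"rx":0,"ry":0,"rz":0}
    - {"x":0,"y":6,"z":-6.2,"rx":0,"ry":0,"rz":0}
    - {"x":0,"y":6.3,"z":-6,"rx":0,"ry":0,"rz":0}
    - {"x":0,"y":6.6,"z":-5.6,"rx":0,"ry":0,"rz":0}
    - {"x":0,"y":6.8,"z":-5.4,"rx":0,"ry":0,"rz":0}
    - {"x":0,"y":7.1,"z":-5,"rx":0,"ry":0,"rz":0}
    - {"x":0,"y":7.3,"z":-4.8,"rx":0,"ry":0,"rz":0}
    - {"x":0,"y":7.5,"z":-4.4,"rx":0,"ry":0,"rz":0}

```text
time_s: 7.2
ee_pos: [611.8, 82.4, 223.7]
ee_rot: [-179.7, 0.0, 95.6]
force: [-11.2, -0.6, 5.2]
gripper_width: 9.1
gripper_force: 30.0
```

```bash
cat >> h.py <<'E'
def screen():
    for c in("top","scene"):
        f=grab_frame(c)
        for k in masks_of(c,"screen")[:1]:
            P=deproj(f,k["pixels"]); P=P[(P[:,2]>80)&(P[:,2]<250)&(P[:,0]>560)&(P[:,0]<740)&(abs(P[:,1]-82)<140)]
            u=P[:,0]*.9953+P[:,1]*.096; A=np.c_[u,np.ones(len(u))]; 
            # total least squares in (u,z), trimmed
            Q=np.c_[u,P[:,2]]; I=Q
            for _ in range(8):
                m=I.mean(0); d=np.linalg.svd(I-m,full_matrices=False)[2][0]; r=abs((Q-m)@[-d[1],d[0]]); I=Q[r<max(4,np.median(r))]
            print(c,round(k["p"],2),len(Q),len(I),"angle",np.degrees(np.arctan2(abs(d[1]),abs(d[0]))),m,"u at z70",m[0]+d[0]/d[1]*(70-m[1]))
E
python3 - <<'E'
from h import *
pr(0); screen(); pr(0)
E
```

```text
7.2 [611.8  82.4 223.7] [-179.7    0.    95.6] F [-11.2  -0.6   5.2] w 9.148739036549385 30.006691217422485
top 0.92 783 747 angle 59.49527768825724 [670.17375895 153.79716582] u at z70 719.5433652642018
scene 0.95 1765 1712 angle 59.80275335122757 [666.46406918 149.57566735] u at z70 712.7730943204723
7.4 [613.6  82.6 224.6] [-180.     0.    95.6] F [-8.4  0.7  7.1] w 9.021382708653835 30.00001162290573
```

Emit:
move_arm:
  plan:
    - {"x":0,"y":0,"z":0,"rx":0,"ry":0,"rz":0}
    - {"x":0,"y":0,"z":0,"rx":0,"ry":0,"rz":0}
    - {"x":0,"y":0,"z":0,"rx":0,"ry":0,"rz":0}
    - {"x":0,"y":0,"z":-15,"rx":0,"ry":0,"rz":0}
    - {"x":0,"y":0,"z":-25,"rx":0,"ry":0,"rz":0}
    - {"x":0,"y":0,"z":-30,"rx":0,"ry":0,"rz":0}
    - {"x":0,"y":-30,"z":-10,"rx":0,"ry":0,"rz":0}
    - {"x":0,"y":-50,"z":0,"rx":0,"ry":0,"rz":0}
    - {"x":0,"y":-50,"z":0,"rx":0,"ry":0,"rz":0}
    - {"x":0,"y":-30,"z":0,"rx":0,"ry":0,"rz":0}
  grip: 0.33

```text
time_s: 8.4
ee_pos: [452.8, 66.8, 301.8]
ee_rot: [179.9, 0.0, 95.6]
force: [0.1, 1.1, 0.3]
gripper_width: 30.1
gripper_force: 0.0
```

```bash
python3 - <<'E'
from h import *
np.set_printoptions(precision=1,suppress=True)
pr(0); screen()
f=grab_frame("wrist"); save(f["img"],"w3")
for l,z in(("mark_mid",45),("mark_right",45),("mark_left",45),("dish_0",45)):
  for m in landmark_of("wrist",l): print(l,m["p"],np.array(m["point"]),wpt(f,m["point"],z))
g=grab_frame("scene")
for l in("mark_mid","mark_right","mark_left"):
  for m in landmark_of("scene",l): print(l,m["p"],np.array(m["point"]),at_z(g,m["point"],45))
E
```

```text
8.4 [452.8  66.8 301.8] [179.9   0.   95.6] F [0.1 1.1 0.3] w 30.133182841183245 0.0
top 0.82 1944 1885 angle 59.82442167760088 [670.3 155.3] u at z70 719.9356050651467
scene 0.86 1765 1711 angle 59.73454810266521 [666.3 150. ] u at z70 712.9315487870656
mark_mid 0.65 [406.3 179.4] [626.7  88.3  45. ]
mark_mid 0.55 [406.1 183.4] [627.4  82.7  45. ]
mark_right 0.92 [398.4 247.4] [635.3 -13.5  45. ]
dish_0 0.83 [271.2 208.1] [443.1  28.1  45. ]
dish_0 0.66 [409. 116.] [616.9 176.3  45. ]
mark_mid 0.62 [284.  200.7] [648.5  93.5  45. ]
mark_right 0.92 [305.9 212.8] [643.4  -8.4  45. ]
mark_right 0.37 [354.9 268.8] [ 524.4 -290.    45. ]
mark_left 0.79 [259.8 195.4] [615.1 174.9  45. ]
```

View pics/w3.png

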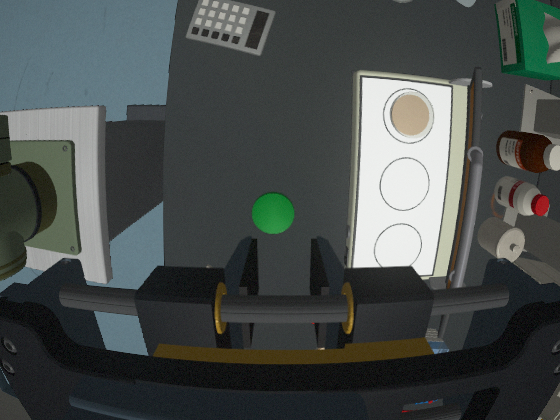

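Screen measures 59.8°, no longer touched. Rings in the wrist view: mid (404,183), right (398,247). I'll fit the rings finely and plan the tilted approach to the nearer cream dish at (576,-261).

```bash
cat >> h.py <<'E'
def tilt_pose(az,tilt=30):
    """tool leaning back towards the front; az = heading of the fingers, degrees"""
    a,t=np.radians([az,tilt]); r=np.array([np.cos(a),np.sin(a),0]); Z=np.array([0,0,1])
    z=np.sin(t)*r-np.cos(t)*Z; x=-np.cos(t)*r-np.sin(t)*Z
    return Ro.from_matrix(np.c_[x,np.cross(z,x),z]), r, z
def tgt(c,az,h,back=0,off=8):
    R,r,z=tilt_pose(az); p=np.array([c[0],c[1],0.])+off*r; p[2]=h; return p-back*z,R
E
python3 - <<'E'
from h import *
from scipy.optimize import least_squares
np.set_printoptions(precision=2,suppress=True)
p,R=pose(); f=grab_frame("wrist"); g=f["img"].astype(int).mean(2)
for n,c0 in(("left",(617,177)),("mid",(627,82.5)),("right",(636,-13.5))):
    pts=[]
    for a in np.radians(range(0,360,4)):   # darkest sample radially near the ring line
        rr=np.arange(31,45,.5); q=[wproj(f,[c0[0]+r*np.cos(a),c0[1]+r*np.sin(a),45]) for r in rr]
        v=cv2.remap(g.astype(np.float32),np.float32(q)[None,:,0],np.float32(q)[None,:,1],cv2.INTER_LINEAR)[0]
        k=v.argmin()
        if 90<np.median(v) and v[k]<np.median(v)-25: pts.append([c0[0]+rr[k]*np.cos(a),c0[1]+rr[k]*np.sin(a)])
    pts=np.array(pts)
    if len(pts)>10:
        s=least_squares(lambda c:np.hypot(*(pts-c).T)-37.75,c0,loss="soft_l1"); print(n,len(pts),s.x,np.median(abs(s.fun)))
rows(p,R,*tgt((575,-261),-24.4,9.5,back=110),20)
print(tgt((575,-261),-24.4,9.5,back=110)[0])
E
```

```text
left 86 [616.57 177.02] 0.27742982526134696
mid 90 [625.67  81.47] 0.30098241342064824
right 71 [634.61 -14.07] 0.2490153947517797
20 [{"x": -15.7, "y": 2.3, "z": 9.8, "rx": -0.0137, "ry": -0.0237, "rz": -0.0511}, {"x": -15.6, "y": 1.4, "z": 10.2, "rx": -0.0137, "ry": -0.0237, "rz": -0.0511}, {"x": -15.4, "y": 0.4, "z": 10.6, "rx": -0.0137, "ry": -0.0237, "rz": -0.0511}, {"x": -15.1, "y": -0.5, "z": 10.9, "rx": -0.0137, "ry": -0.0237, "rz": -0.0511}, {"x": -14.8, "y": -1.4, "z": 11.3, "rx": -0.0137, "ry": -0.0237, "rz": -0.0511}, {"x": -14.5, "y": -2.3, "z": 11.6, "rx": -0.0137, "ry": -0.0237, "rz": -0.0511}, {"x": -14.0, "y": -3.2, "z": 11.9, "rx": -0.0137, "ry": -0.0237, "rz": -0.0511}, {"x": -13.6, "y": -4.1, "z": 12.2, "rx": -0.0137, "ry": -0.0237, "rz": -0.0511}, {"x": -13.0, "y": -4.9, "z": 12.4, "rx": -0.0137, "ry": -0.0237, "rz": -0.0511}, {"x": -12.5, "y": -5.8, "z": 12.7, "rx": -0.0137, "ry": -0.0237, "rz": -0.0511}, {"x": -11.9, "y": -6.6, "z": 12.9, "rx": -0.0137, "ry": -0.0237, "rz": -0.0511}, {"x": -11.2, "y": -7.3, "z": 13.0, "rx": -0.0137, "ry": -0.0237, "rz": -0.0511}, {"x": -10.5, "y": -8.1, "z": 13.2, "rx": -0.0137, "ry": -0.0237, "rz": -0.0511}, {"x": -9.7, "y": -8.8, "z": 13.3, "rx": -0.0137, "ry": -0.0237, "rz": -0.0511}, {"x": -9.0, "y": -9.4, "z": 13.4, "rx": -0.0137, "ry": -0.0237, "rz": -0.0511}, {"x": -8.1, "y": -10.0, "z": 13.5, "rx": -0.0137, "ry": -0.0237, "rz": -0.0511}, {"x": -7.3, "y": -10.6, "z": 13.5, "rx": -0.0137, "ry": -0.0237, "rz": -0.0511}, {"x": -6.4, "y": -11.2, "z": 13.5, "rx": -0.0137, "ry": -0.0237, "rz": -0.0511}, {"x": -5.5, "y": -11.6, "z": 13.5, "rx": -0.0137, "ry": -0.0237, "rz": -0.0511}, {"x": -4.6, "y": -12.1, "z": 13.5, "rx": -0.0137, "ry": -0.0237, "rz": -0.0511}]
[ 532.2  -241.58  104.76]
```

Emit:
move_arm:
  plan:
    - {"x":-15.5,"y":2,"z":10,"rx":-0.0137,"ry":-0.0237,"rz":-0.0511}
    - {"x":-15.5,"y":1.5,"z":10,"rx":-0.0137,"ry":-0.0237,"rz":-0.0511}
    - {"x":-15.5,"y":0.5,"z":10.5,"rx":-0.0137,"ry":-0.0237,"rz":-0.0511}
    - {"x":-15,"y":-0.5,"z":11,"rx":-0.0137,"ry":-0.0237,"rz":-0.0511}
    - {"x":-15,"y":-1.5,"z":11.5,"rx":-0.0137,"ry":-0.0237,"rz":-0.0511}
    - {"x":-14.5,"y":-2.5,"z":11.5,"rx":-0.0137,"ry":-0.0237,"rz":-0.0511}
    - {"x":-14,"y":-3,"z":12,"rx":-0.0137,"ry":-0.0237,"rz":-0.0511}
    - {"x":-13.5,"y":-4,"z":12,"rx":-0.0137,"ry":-0.0237,"rz":-0.0511}
    - {"x":-13,"y":-5,"z":12.5,"rx":-0.0137,"ry":-0.0237,"rz":-0.0511}
    - {"x":-12.5,"y":-6,"z":12.5,"rx":-0.0137,"ry":-0.0237,"rz":-0.0511}
  grip: 1
  squeeze: 8

```text
time_s: 10.1
ee_pos: [493.5, -87.6, 202.8]
ee_rot: [175.8, 15.0, 124.7]
force: [0.4, 0.1, 0.6]
gripper_width: 91.4
gripper_force: 0.0
```

Emit:
move_arm:
  plan:
    - {"x":-12,"y":-6.5,"z":13,"rx":-0.0137,"ry":-0.0237,"rz":-0.0511}
    - {"x":-11,"y":-7.5,"z":13,"rx":-0.0137,"ry":-0.0237,"rz":-0.0511}
    - {"x":-10.5,"y":-8,"z":13,"rx":-0.0137,"ry":-0.0237,"rz":-0.0511}
    - {"x":-9.5,"y":-9,"z":13.5,"rx":-0.0137,"ry":-0.0237,"rz":-0.0511}
    - {"x":-9,"y":-9.5,"z":13.5,"rx":-0.0137,"ry":-0.0237,"rz":-0.0511}
    - {"x":-8,"y":-10,"z":13.5,"rx":-0.0137,"ry":-0.0237,"rz":-0.0511}
    - {"x":-7.5,"y":-10.5,"z":13.5,"rx":-0.0137,"ry":-0.0237,"rz":-0.0511}
    - {"x":-6.5,"y":-11,"z":13.5,"rx":-0.0137,"ry":-0.0237,"rz":-0.0511}
    - {"x":-5.5,"y":-11.5,"z":13.5,"rx":-0.0137,"ry":-0.0237,"rz":-0.0511}
    - {"x":-4.5,"y":-12,"z":13.5,"rx":-0.0137,"ry":-0.0237,"rz":-0.0511}

```text
time_s: 11.1
ee_pos: [531.6, -241.9, 104.7]
ee_rot: [-180.0, 30.0, 155.7]
force: [0.1, 1.4, 0.5]
gripper_width: 90.9
gripper_force: 0.0
```

```bash
python3 - <<'E'
from h import *
np.set_printoptions(precision=1,suppress=True)
pr(0); print(np.round(state()["qpos"],1))
f=grab_frame("wrist"); save(f["img"],"w4")
for m in masks_of("wrist","dish_1"):
    v,u=np.nonzero(m["pixels"]); P=np.array([wpt(f,q,15) for q in zip(u,v)]); print(m["p"],m["box"],"rgb",f["img"][m["pixels"]].mean(0),"minEncl@15",cv2.minEnclosingCircle(P[:,:2].astype(np.float32)),"centroid",P.mean(0))
for m in landmark_of("wrist","dish_1"): print(m["p"],m["point"],wpt(f,m["point"],0))
E
```

```text
11.1 [ 531.6 -241.9  104.7] [-180.    30.   155.7] F [0.1 1.4 0.5] w 90.89213780631539 0.0
[-26.1  14.2 122.    3.7  13.7 -95.2]
0.96 [403.8, 133.8, 82.6, 78.3] rgb [219.6  21.   11.8] minEncl@15 ((537.4928588867188, -150.690673828125), 34.91488265991211) centroid [ 535.7 -149.4   15. ]
0.67 [549.5, 8.7, 19.5, 15.6] rgb [ 13.5 140.7  51.8] minEncl@15 ((465.69171142578125, -13.369105339050293), 11.005426406860352) centroid [464.6 -11.1  15. ]
0.64 [116.2, 197.6, 62.7, 52.6] rgb [219.6 212.  192.6] minEncl@15 ((497.1914978027344, -394.784423828125), 37.70998764038086) centroid [ 495. -393.   15.]
0.57 [291.7, 201.3, 72.6, 59.8] rgb [222.4 215.3 196. ] minEncl@15 ((569.844482421875, -251.8995361328125), 37.157676696777344) centroid [ 567.9 -251.2   15. ]
0.85 [289.7, 197.6] [ 575.5 -256.3    0. ]
0.8 [120.1, 193.5] [ 501.7 -402.1    0. ]
0.7 [398.9, 128.8] [ 541.6 -148.3    0. ]
```

View pics/w4.png

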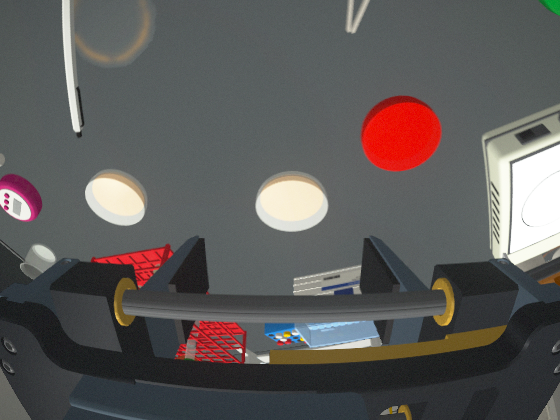

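The wrist view shows the cream dishes at (292,201) and (116,198), and the red look-alike at (404,134) off to one side. I'll fit the cylinder silhouettes for both cream dishes.

```bash
cat >> h.py <<'E'
from scipy.optimize import minimize
def fit_dish(f,mask,c0,z=0):
    """dish centre whose projected silhouette overlaps the mask best"""
    a=np.linspace(0,2*np.pi,40)
    def cost(c):
        q=np.float32([wproj(f,[c[0]+31.5*np.cos(t),c[1]+31.5*np.sin(t),h]) for h in(z,z+15) for t in a])
        m=np.zeros((1680,2240),np.uint8); cv2.fillConvexPoly(m,np.int32(np.round(cv2.convexHull(q)[:,0]*4)),1); m=cv2.resize(m.astype(np.float32),(560,420),interpolation=cv2.INTER_AREA)
        return -np.minimum(m,mask).sum()/np.maximum(m,mask).sum()
    r=minimize(cost,c0,method="Nelder-Mead",options=dict(initial_simplex=[c0,np.add(c0,[8,0]),np.add(c0,[0,8])],xatol=.1)); return r.x,-r.fun
E
python3 - <<'E'
from h import *
f=grab_frame("wrist"); p,R=pose()
for m in masks_of("wrist","dish_1"):
    c=f["img"][m["pixels"]].mean(0)
    if c.min()>150: print(m["box"],fit_dish(f,m["pixels"].astype(np.float32),wpt(f,m["box"][:2],8)[:2]))
E
```

```text
[291.9, 202.7, 72.1, 62.6] (array([ 576.5524471 , -254.46707424]), np.float64(0.9485160112380981))
[117.1, 199.3, 63.0, 55.8] (array([ 500.77203085, -403.20755104]), np.float64(0.9351041316986084))
```

Emit:
move_arm:
  plan:
    - {"x":0,"y":3,"z":20,"rx":0,"ry":0,"rz":0}
    - {"x":0,"y":3,"z":20,"rx":0,"ry":0,"rz":0}
    - {"x":0,"y":0,"z":20,"rx":0,"ry":0,"rz":0}
    - {"x":0,"y":0,"z":20,"rx":0,"ry":0,"rz":0}
    - {"x":0,"y":0,"z":15,"rx":0,"ry":0,"rz":0}
    - {"x":0,"y":0,"z":10,"rx":0,"ry":0,"rz":0}
    - {"x":0,"y":0,"z":4,"rx":0,"ry":0,"rz":0}
    - {"x":0,"y":0,"z":0,"rx":0,"ry":0,"rz":0}

```text
time_s: 12.15
ee_pos: [584.8, -258.2, 12.5]
ee_rot: [179.9, 29.9, 155.6]
force: [0.0, -0.6, 0.0]
gripper_width: 91.3
gripper_force: 0.0
```

Emit:
move_arm:
  plan:
    - {"x":0,"y":0,"z":0,"rx":0,"ry":0,"rz":0}
    - {"x":0,"y":0,"z":0,"rx":0,"ry":0,"rz":0}
    - {"x":0,"y":0,"z":0,"rx":0,"ry":0,"rz":0}
    - {"x":0,"y":0,"z":0,"rx":0,"ry":0,"rz":0}
    - {"x":0,"y":0,"z":0,"rx":0,"ry":0,"rz":0}
    - {"x":0,"y":0,"z":0,"rx":0,"ry":0,"rz":0}
  grip: 0
  squeeze: 8

```text
time_s: 12.75
ee_pos: [584.1, -258.5, 12.5]
ee_rot: [180.0, 29.8, 155.6]
force: [-1.4, 0.9, 4.3]
gripper_width: 62.8
gripper_force: 8.0
```

```bash
python3 - <<'E'
from h import *
np.set_printoptions(precision=1,suppress=True)
pr(0); f=grab_frame("wrist"); pr(0); save(f["img"][170:330,170:420].repeat(3,0).repeat(3,1),"w5")
for m in masks_of("wrist","dish_1"):
    c=f["img"][m["pixels"]].mean(0)
    if c.min()>150: print(m["p"],m["box"],fit_dish(f,m["pixels"].astype(np.float32),wpt(f,m["box"][:2],8)[:2]))
E
```

```text
12.75 [ 584.1 -258.5   12.5] [180.   29.8 155.6] F [-1.4  0.9  4.3] w 62.80188922519236 8.001081794500351
12.8 [ 584.2 -258.5   12.5] [180.   29.9 155.6] F [-1.9  0.9  4.3] w 62.63101225881361 8.001310676336288
0.84 [39.9, 230.3, 78.6, 71.1] (array([ 499.6, -403.4]), np.float64(0.9059561491012573))
0.72 [285.2, 243.3, 112.3, 84.8] (array([ 576.1, -255.3]), np.float64(0.9479875564575195))
```

View pics/w5.png

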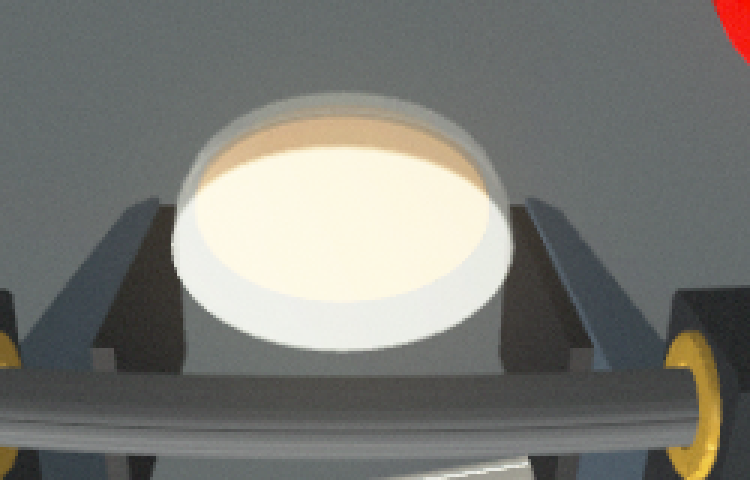

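The dish sits level between the pads (62.8 mm, 8 N), its centre 8.5 mm behind the TCP as planned. I'll lift it and carry it to the middle ring.

```bash
python3 - <<'E'
from h import *
p,R=pose()
p1=p+[0,0,160]; rows(p,R,p1,R,8)
q,Rq=tgt((625.7,81.5),5.4,58.3,back=130,off=8.5); print(q); rows(p1,R,q,Rq,20)
E
```

```text
8 [{"x": -10.0, "z": -17.3}, {"x": -10.0, "z": -17.3}, {"x": -10.0, "z": -17.3}, {"x": -10.0, "z": -17.3}, {"x": -10.0, "z": -17.3}, {"x": -10.0, "z": -17.3}, {"x": -10.0, "z": -17.3}, {"x": -10.0, "z": -17.3}]
[569.450749    76.1828803  170.88330249]
20 [{"x": 6.6, "y": 14.9, "z": -3.7, "rx": -0.0129, "rz": -0.0226}, {"x": 6.3, "y": 15.1, "z": -3.5, "rx": -0.0129, "rz": -0.0226}, {"x": 5.9, "y": 15.3, "z": -3.3, "rx": -0.0129, "rz": -0.0226}, {"x": 5.6, "y": 15.5, "z": -3.1, "rx": -0.0129, "rz": -0.0226}, {"x": 5.2, "y": 15.6, "z": -2.9, "rx": -0.0129, "rz": -0.0226}, {"x": 4.9, "y": 15.8, "z": -2.7, "rx": -0.0129, "rz": -0.0226}, {"x": 4.5, "y": 15.9, "z": -2.5, "rx": -0.0129, "rz": -0.0226}, {"x": 4.2, "y": 16.1, "z": -2.3, "rx": -0.0129, "rz": -0.0226}, {"x": 3.8, "y": 16.2, "z": -2.1, "rx": -0.0129, "rz": -0.0226}, {"x": 3.4, "y": 16.3, "z": -1.9, "rx": -0.0129, "rz": -0.0226}, {"x": 3.1, "y": 16.4, "z": -1.7, "rx": -0.0129, "rz": -0.0226}, {"x": 2.7, "y": 16.5, "z": -1.5, "rx": -0.0129, "rz": -0.0226}, {"x": 2.3, "y": 16.5, "z": -1.2, "rx": -0.0129, "rz": -0.0226}, {"x": 1.9, "y": 16.6, "z": -1.0, "rx": -0.0129, "rz": -0.0226}, {"x": 1.6, "y": 16.7, "z": -0.8, "rx": -0.0129, "rz": -0.0226}, {"x": 1.2, "y": 16.7, "z": -0.6, "rx": -0.0129, "rz": -0.0226}, {"x": 0.8, "y": 16.7, "z": -0.4, "rx": -0.0129, "rz": -0.0226}, {"x": 0.4, "y": 16.7, "z": -0.2, "rx": -0.0129, "rz": -0.0226}, {"x": 0.1, "y": 16.8, "z": 0.1, "rx": -0.0129, "rz": -0.0226}, {"x": -0.3, "y": 16.7, "z": 0.3, "rx": -0.0129, "rz": -0.0226}]
```

Emit:
move_arm:
  plan:
    - {"x":-5,"y":0,"z":-8.5,"rx":0,"ry":0,"rz":0}
    - {"x":-10,"y":0,"z":-17.5,"rx":0,"ry":0,"rz":0}
    - {"x":-10,"y":0,"z":-17.5,"rx":0,"ry":0,"rz":0}
    - {"x":-10,"y":0,"z":-17.5,"rx":0,"ry":0,"rz":0}
    - {"x":-10,"y":0,"z":-17.5,"rx":0,"ry":0,"rz":0}
    - {"x":-10,"y":0,"z":-17.5,"rx":0,"ry":0,"rz":0}
    - {"x":-10,"y":0,"z":-17.5,"rx":0,"ry":0,"rz":0}
    - {"x":-10,"y":0,"z":-17.5,"rx":0,"ry":0,"rz":0}
    - {"x":-5,"y":0,"z":-8.5,"rx":0,"ry":0,"rz":0}
    - {"x":0,"y":0,"z":0,"rx":0,"ry":0,"rz":0}
  squeeze: 12

```text
time_s: 13.85
ee_pos: [584.8, -258.9, 174.3]
ee_rot: [180.0, 30.0, 155.6]
force: [0.5, -0.2, 0.1]
gripper_width: 62.7
gripper_force: 12.0
```

Emit:
move_arm:
  plan:
    - {"x":6.5,"y":15,"z":-3.5,"rx":-0.0129,"ry":0,"rz":-0.0226}
    - {"x":6.5,"y":15,"z":-3.5,"rx":-0.0129,"ry":0,"rz":-0.0226}
    - {"x":6,"y":15.5,"z":-3.5,"rx":-0.0129,"ry":0,"rz":-0.0226}
    - {"x":5.5,"y":15.5,"z":-3,"rx":-0.0129,"ry":0,"rz":-0.0226}
    - {"x":5,"y":15.5,"z":-3,"rx":-0.0129,"ry":0,"rz":-0.0226}
    - {"x":5,"y":16,"z":-2.5,"rx":-0.0129,"ry":0,"rz":-0.0226}
    - {"x":4.5,"y":16,"z":-2.5,"rx":-0.0129,"ry":0,"rz":-0.0226}
    - {"x":4,"y":16,"z":-2.5,"rx":-0.0129,"ry":0,"rz":-0.0226}
    - {"x":4,"y":16,"z":-2,"rx":-0.0129,"ry":0,"rz":-0.0226}
    - {"x":3.5,"y":16.5,"z":-2,"rx":-0.0129,"ry":0,"rz":-0.0226}

```text
time_s: 14.85
ee_pos: [576.7, -89.6, 172.1]
ee_rot: [180.0, 29.8, 170.6]
force: [0.1, 0.3, -0.1]
gripper_width: 62.6
gripper_force: 12.0
```

Emit:
move_arm:
  plan:
    - {"x":3,"y":16.5,"z":-1.5,"rx":-0.0129,"ry":0,"rz":-0.0226}
    - {"x":2.5,"y":16.5,"z":-1.5,"rx":-0.0129,"ry":0,"rz":-0.0226}
    - {"x":2.5,"y":16.5,"z":-1,"rx":-0.0129,"ry":0,"rz":-0.0226}
    - {"x":2,"y":16.5,"z":-1,"rx":-0.0129,"ry":0,"rz":-0.0226}
    - {"x":1.5,"y":16.5,"z":-1,"rx":-0.0129,"ry":0,"rz":-0.0226}
    - {"x":1,"y":16.5,"z":-0.5,"rx":-0.0129,"ry":0,"rz":-0.0226}
    - {"x":1,"y":16.5,"z":-0.5,"rx":-0.0129,"ry":0,"rz":-0.0226}
    - {"x":0.5,"y":16.5,"z":0,"rx":-0.0129,"ry":0,"rz":-0.0226}
    - {"x":0,"y":16.5,"z":0,"rx":-0.0129,"ry":0,"rz":-0.0226}
    - {"x":0,"y":16.5,"z":0,"rx":-0.0129,"ry":0,"rz":-0.0226}

```text
time_s: 15.85
ee_pos: [569.1, 76.3, 171.3]
ee_rot: [-180.0, 29.8, -174.4]
force: [0.5, 0.4, -0.9]
gripper_width: 62.5
gripper_force: 12.0
```

```bash
python3 - <<'E'
from h import *
np.set_printoptions(precision=1,suppress=True)
pr(0); f=grab_frame("wrist"); p,R=pose(); save(f["img"],"w6")
for m in masks_of("wrist","dish_1"):
    c=f["img"][m["pixels"]].mean(0)
    if c.min()>150: z=p[2]-12.5; print(m["p"],m["box"],fit_dish(f,m["pixels"].astype(np.float32),wpt(f,m["box"][:2],z+8)[:2],z),p)
q,Rq=tgt((625.7,81.5),5.4,58.3,off=8.5); rows(p,R,q,Rq,1); print(q,(R.inv()*Rq).as_rotvec())
E
```

```text
15.85 [569.1  76.3 171.3] [-180.    29.8 -174.4] F [ 0.5  0.4 -0.9] w 62.456365683984295 11.999686807394028
0.91 [383.9, 198.2, 63.9, 54.7] (array([532.5, 130. ]), np.float64(0.29318684339523315)) [569.1  77.7 171.3]
1 [{"x": -0.4, "y": -1.8, "z": 130.5, "rx": 0.0025, "ry": -0.0028, "rz": 0.0034}]
[634.2  82.3  58.3] [ 0. -0.  0.]
```

View pics/w6.png

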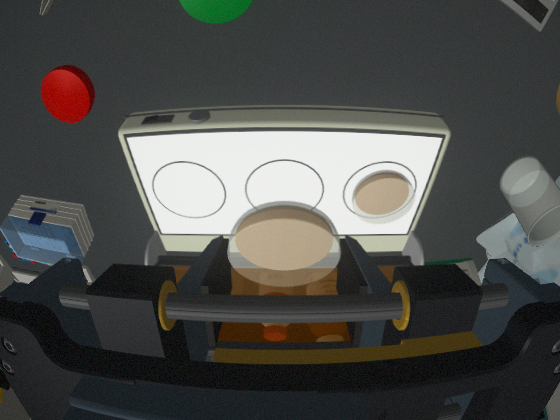

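The held dish is at (285,243) and hangs level over the middle ring at (284,187). dish_0 is still in its ring at (384,195). I'll go down parallel to the screen.

Emit:
move_arm:
  plan:
    - {"x":0,"y":-1,"z":15,"rx":0,"ry":0,"rz":0}
    - {"x":0,"y":0,"z":20,"rx":0,"ry":0,"rz":0}
    - {"x":0,"y":0,"z":20,"rx":0,"ry":0,"rz":0}
    - {"x":0,"y":0,"z":20,"rx":0,"ry":0,"rz":0}
    - {"x":0,"y":0,"z":20,"rx":0,"ry":0,"rz":0}
    - {"x":0,"y":0,"z":15,"rx":0,"ry":0,"rz":0}
    - {"x":0,"y":0,"z":10,"rx":0,"ry":0,"rz":0}
    - {"x":0,"y":0,"z":5,"rx":0,"ry":0,"rz":0}
    - {"x":0,"y":0,"z":0,"rx":0,"ry":0,"rz":0}
    - {"x":0,"y":0,"z":0,"rx":0,"ry":0,"rz":0}

```text
time_s: 16.95
ee_pos: [631.3, 79.8, 63.3]
ee_rot: [-180.0, 29.9, -174.6]
force: [0.2, 0.5, 0.1]
gripper_width: 62.6
gripper_force: 12.0
```

```bash
python3 - <<'E'
from h import *
np.set_printoptions(precision=1,suppress=True)
for _ in range(4): f=grab_frame("wrist"); pr(0)
p,R=pose()
for m in masks_of("wrist","dish_1"):
    c=f["img"][m["pixels"]].mean(0); z=p[2]-12.5
    if c.min()>100: print(m["p"],m["box"],fit_dish(f,m["pixels"].astype(np.float32),wpt(f,m["box"][:2],z+8)[:2],z))
E
```

```text
17.0 [631.3  79.8  63.5] [-180.    29.9 -174.6] F [ 0.  -0.   0.3] w 62.39377905548365 11.999845504760742
17.05 [631.3  79.8  63.6] [-180.    29.9 -174.6] F [-1.3 -0.3  0.4] w 62.250000840797036 11.999867856502533
17.1 [631.3  79.8  63.6] [-180.    29.9 -174.6] F [-0.6 -0.6  0.1] w 62.064606607241316 12.00000062584877
17.15 [631.3  79.8  63.5] [-180.    29.9 -174.6] F [ 0.4  0.5 -0.7] w 62.43139281967965 11.999930441379547
0.71 [285.8, 241.1, 113.1, 83.8] (array([622.7,  78.7]), np.float64(0.9434756636619568))
0.62 [441.1, 235.9, 93.6, 62.6] (array([613.8, 175.3]), np.float64(0.7544536590576172))
```

Emit:
move_arm:
  plan:
    - {"x":0,"y":1.5,"z":2,"rx":0,"ry":0,"rz":0}
    - {"x":0,"y":1,"z":2,"rx":0,"ry":0,"rz":0}
    - {"x":0,"y":0,"z":1,"rx":0,"ry":0,"rz":0}
    - {"x":0,"y":0,"z":0.8,"rx":0,"ry":0,"rz":0}
    - {"x":0,"y":0,"z":0,"rx":0,"ry":0,"rz":0}
    - {"x":0,"y":0,"z":0,"rx":0,"ry":0,"rz":0}

```text
time_s: 17.8
ee_pos: [633.8, 82.5, 57.7]
ee_rot: [-180.0, 29.8, -174.6]
force: [0.3, 0.1, -0.1]
gripper_width: 62.2
gripper_force: 12.0
```

```bash
python3 - <<'E'
from h import *
for _ in range(3): f=grab_frame("wrist"); pr(0)
E
```

```text
17.85 [633.8  82.5  57.7] [-180.    29.8 -174.6] F [-0.1 -0.2 -0.6] w 62.37753558326978 11.99983611702919
17.9 [633.8  82.5  57.7] [-180.    29.8 -174.6] F [-0.2  0.2 -1.3] w 62.5615241229735 11.999882161617279
17.95 [633.8  82.5  57.7] [-180.    29.8 -174.6] F [ 0.4 -0.1 -0.7] w 62.44744672735905 11.999895125627518
```

Emit:
move_arm:
  plan:
    - {"x":0.4,"y":0,"z":0.6,"rx":0,"ry":0,"rz":0}
    - {"x":0,"y":0,"z":0,"rx":0,"ry":0,"rz":0}

```text
time_s: 18.15
ee_pos: [634.1, 82.5, 57.5]
ee_rot: [-180.0, 29.9, -174.6]
force: [-0.2, -1.2, 2.4]
gripper_width: 62.3
gripper_force: 12.0
```

Emit:
move_arm:
  plan:
    - {"x":0,"y":0,"z":0,"rx":0,"ry":0,"rz":0}
    - {"x":0,"y":0,"z":0,"rx":0,"ry":0,"rz":0}
    - {"x":0,"y":0,"z":0,"rx":0,"ry":0,"rz":0}
    - {"x":0,"y":0,"z":0,"rx":0,"ry":0,"rz":0}
  grip: 0.83

```text
time_s: 18.55
ee_pos: [633.7, 82.6, 56.9]
ee_rot: [-180.0, 29.8, -174.6]
force: [0.8, -0.2, 0.3]
gripper_width: 75.7
gripper_force: 0.0
```

```bash
python3 - <<'E'
from h import *
pr(0); f=grab_frame("wrist"); pr(0)
for m in masks_of("wrist","dish_1"):
    c=f["img"][m["pixels"]].mean(0)
    if c.min()>100: print(m["p"],m["box"],fit_dish(f,m["pixels"].astype(np.float32),wpt(f,m["box"][:2],53)[:2],45))
p,R=pose(); _,_,z=tilt_pose(5.4); p1=p-130*z
q,Rq=tgt((500,-403),-39,12.0,back=110,off=8.5); print(q); rows(p1,R,q,Rq,20)
E
```

```text
18.55 [633.7  82.6  56.9] [-180.    29.8 -174.6] F [ 0.8 -0.2  0.3] w 75.74098887857292 0.0
18.6 [633.7  82.5  56.9] [-180.    29.8 -174.6] F [-0.5  0.2 -0.7] w 75.65816954541275 0.0
0.97 [442.9, 246.1, 100.1, 75.5] (array([619.13439089, 179.98327313]), np.float64(0.7695072889328003))
0.61 [284.2, 244.6, 111.3, 84.2] (array([625.69984064,  81.7560985 ]), np.float64(0.9398398399353027))
[ 463.86271279 -373.73660182  107.26279442]
20 [{"x": 7.9, "y": -21.9, "z": -1.0, "rx": 0.0193, "rz": 0.0336}, {"x": 7.2, "y": -22.2, "z": -0.5, "rx": 0.0193, "rz": 0.0336}, {"x": 6.4, "y": -22.4, "z": -0.1, "rx": 0.0193, "rz": 0.0336}, {"x": 5.7, "y": -22.6, "z": 0.3, "rx": 0.0193, "rz": 0.0336}, {"x": 4.9, "y": -22.8, "z": 0.8, "rx": 0.0193, "rz": 0.0336}, {"x": 4.2, "y": -22.9, "z": 1.2, "rx": 0.0193, "rz": 0.0336}, {"x": 3.4, "y": -23.0, "z": 1.7, "rx": 0.0193, "rz": 0.0336}, {"x": 2.6, "y": -23.1, "z": 2.1, "rx": 0.0193, "rz": 0.0336}, {"x": 1.8, "y": -23.1, "z": 2.5, "rx": 0.0193, "rz": 0.0336}, {"x": 1.1, "y": -23.1, "z": 3.0, "rx": 0.0193, "rz": 0.0336}, {"x": 0.3, "y": -23.1, "z": 3.4, "rx": 0.0193, "rz": 0.0336}, {"x": -0.5, "y": -23.0, "z": 3.9, "rx": 0.0193, "rz": 0.0336}, {"x": -1.3, "y": -22.9, "z": 4.3, "rx": 0.0193, "rz": 0.0336}, {"x": -2.0, "y": -22.7, "z": 4.8, "rx": 0.0193, "rz": 0.0336}, {"x": -2.8, "y": -22.6, "z": 5.2, "rx": 0.0193, "rz": 0.0336}, {"x": -3.5, "y": -22.4, "z": 5.6, "rx": 0.0193, "rz": 0.0336}, {"x": -4.3, "y": -22.1, "z": 6.1, "rx": 0.0193, "rz": 0.0336}, {"x": -5.0, "y": -21.8, "z": 6.5, "rx": 0.0193, "rz": 0.0336}, {"x": -5.8, "y": -21.5, "z": 6.9, "rx": 0.0193, "rz": 0.0336}, {"x": -6.5, "y": -21.2, "z": 7.3, "rx": 0.0193, "rz": 0.0336}]
```

Dish placed at (625.7, 81.8), almost on the ring centre. I'll retreat and go for the second cream dish.

Emit:
move_arm:
  plan:
    - {"x":0,"y":0,"z":-8,"rx":0,"ry":0,"rz":0}
    - {"x":0,"y":0,"z":-17,"rx":0,"ry":0,"rz":0}
    - {"x":0,"y":0,"z":-25,"rx":0,"ry":0,"rz":0}
    - {"x":0,"y":0,"z":-25,"rx":0,"ry":0,"rz":0}
    - {"x":0,"y":0,"z":-25,"rx":0,"ry":0,"rz":0}
    - {"x":0,"y":0,"z":-20,"rx":0,"ry":0,"rz":0}
    - {"x":0,"y":0,"z":-10,"rx":0,"ry":0,"rz":0}

```text
time_s: 19.35
ee_pos: [569.1, 76.5, 172.1]
ee_rot: [-180.0, 30.0, -174.6]
force: [-0.3, 0.2, 0.2]
gripper_width: 75.7
gripper_force: 0.0
```

Emit:
move_arm:
  plan:
    - {"x":8,"y":-22,"z":-1,"rx":0.0193,"ry":0,"rz":0.0336}
    - {"x":7,"y":-22,"z":-0.5,"rx":0.0193,"ry":0,"rz":0.0336}
    - {"x":6.5,"y":-22.5,"z":0,"rx":0.0193,"ry":0,"rz":0.0336}
    - {"x":5.5,"y":-22.5,"z":0.5,"rx":0.0193,"ry":0,"rz":0.0336}
    - {"x":5,"y":-23,"z":1,"rx":0.0193,"ry":0,"rz":0.0336}
    - {"x":4,"y":-23,"z":1,"rx":0.0193,"ry":0,"rz":0.0336}
    - {"x":3.5,"y":-23,"z":1.5,"rx":0.0193,"ry":0,"rz":0.0336}
    - {"x":2.5,"y":-23,"z":2,"rx":0.0193,"ry":0,"rz":0.0336}
    - {"x":2,"y":-23,"z":2.5,"rx":0.0193,"ry":0,"rz":0.0336}
    - {"x":1,"y":-23,"z":3,"rx":0.0193,"ry":0,"rz":0.0336}
  grip: 1
  squeeze: 8

```text
time_s: 20.35
ee_pos: [516.6, -149.3, 138.5]
ee_rot: [-180.0, 29.8, 163.2]
force: [0.4, -0.3, 0.0]
gripper_width: 90.9
gripper_force: 0.0
```

Emit:
move_arm:
  plan:
    - {"x":0.5,"y":-23,"z":3.5,"rx":0.0193,"ry":0,"rz":0.0336}
    - {"x":-0.5,"y":-23,"z":4,"rx":0.0193,"ry":0,"rz":0.0336}
    - {"x":-1.5,"y":-23,"z":4.5,"rx":0.0193,"ry":0,"rz":0.0336}
    - {"x":-2,"y":-22.5,"z":5,"rx":0.0193,"ry":0,"rz":0.0336}
    - {"x":-3,"y":-22.5,"z":5,"rx":0.0193,"ry":0,"rz":0.0336}
    - {"x":-3.5,"y":-22.5,"z":5.5,"rx":0.0193,"ry":0,"rz":0.0336}
    - {"x":-4.5,"y":-22,"z":6,"rx":0.0193,"ry":0,"rz":0.0336}
    - {"x":-5,"y":-22,"z":6.5,"rx":0.0193,"ry":0,"rz":0.0336}
    - {"x":-6,"y":-21.5,"z":7,"rx":0.0193,"ry":0,"rz":0.0336}
    - {"x":-6.5,"y":-21,"z":7,"rx":0.0193,"ry":0,"rz":0.0336}

```text
time_s: 21.35
ee_pos: [464.7, -374.4, 107.6]
ee_rot: [-180.0, 29.8, 141.0]
force: [0.7, 0.9, -0.0]
gripper_width: 91.1
gripper_force: 0.0
```

```bash
python3 - <<'E'
from h import *
pr(0); f=grab_frame("wrist"); pr(0)
p,R=pose()
for m in masks_of("wrist","dish_1"):
    c=f["img"][m["pixels"]].mean(0)
    if c.min()>150:
        d,q=fit_dish(f,m["pixels"].astype(np.float32),wpt(f,m["box"][:2],8)[:2]); print(m["p"],m["box"],d,q)
        if abs(d[1]+403)<30: t,Rt=tgt(d,-39,12,off=8.5); rows(p,R,t,Rt,1)
E
```

```text
21.35 [ 464.7 -374.4  107.6] [-180.    29.8  141. ] F [ 0.7  0.9 -0. ] w 91.0718928253187 0.0
21.4 [ 464.9 -376.8  107.7] [-179.9   29.9  140.8] F [ 1.  -1.  -0.9] w 91.07092110024615 0.0
0.72 [284.1, 198.8, 69.9, 58.8] [ 501.26863824 -403.14179102] 0.9501701593399048
1 [{"x": 1.5, "y": 2.7, "z": 109.6, "rx": -0.0029, "ry": -0.0017, "rz": -0.0025}]
```

Emit:
move_arm:
  plan:
    - {"x":1,"y":2,"z":20,"rx":0,"ry":0,"rz":0}
    - {"x":0,"y":0,"z":20,"rx":0,"ry":0,"rz":0}
    - {"x":0,"y":0,"z":20,"rx":0,"ry":0,"rz":0}
    - {"x":0,"y":0,"z":20,"rx":0,"ry":0,"rz":0}
    - {"x":0,"y":0,"z":15,"rx":0,"ry":0,"rz":0}
    - {"x":0,"y":0,"z":10,"rx":0,"ry":0,"rz":0}
    - {"x":0,"y":0,"z":4,"rx":0,"ry":0,"rz":0}
    - {"x":0,"y":0,"z":0,"rx":0,"ry":0,"rz":0}

```text
time_s: 22.25
ee_pos: [507.9, -405.3, 12.7]
ee_rot: [-180.0, 29.8, 141.1]
force: [-0.1, -0.8, -0.2]
gripper_width: 91.0
gripper_force: 0.0
```

Emit:
move_arm:
  plan:
    - {"x":0,"y":0,"z":0,"rx":0,"ry":0,"rz":0}
    - {"x":0,"y":0,"z":0,"rx":0,"ry":0,"rz":0}
    - {"x":0,"y":0,"z":0,"rx":0,"ry":0,"rz":0}
    - {"x":0,"y":0,"z":0,"rx":0,"ry":0,"rz":0}
    - {"x":0,"y":0,"z":0,"rx":0,"ry":0,"rz":0}
    - {"x":0,"y":0,"z":0,"rx":0,"ry":0,"rz":0}
  grip: 0
  squeeze: 12

```text
time_s: 22.85
ee_pos: [507.9, -405.8, 13.5]
ee_rot: [-179.9, 29.9, 141.1]
force: [-2.3, 1.1, 4.3]
gripper_width: 62.5
gripper_force: 12.0
```

```bash
python3 - <<'E'
from h import *
pr(0); f=grab_frame("wrist"); pr(0)
p,R=pose(); h=p[2]
for m in masks_of("wrist","dish_1"):
    c=f["img"][m["pixels"]].mean(0)
    if c.min()>150:
        d,q=fit_dish(f,m["pixels"].astype(np.float32),wpt(f,m["box"][:2],8)[:2]); print(m["p"],m["box"],d,q,"tool",R.inv().apply(p-[*d,0]),"off",np.hypot(*(p[:2]-d)))
q,Rq=tgt((634.6,-14.1),5.4,45.8+h,back=130,off=8.5); p1=p+[0,0,160]; print(q); rows(p1,R,q,Rq,20)
E
```

```text
22.85 [ 507.9 -405.8   13.5] [-179.9   29.9  141.1] F [-2.3  1.1  4.3] w 62.49210108079708 12.001364976167679
22.9 [ 507.9 -405.8   13.6] [-179.9   29.9  141.1] F [-2.2  1.6  5.3] w 62.5479199138161 12.00136587023735
0.61 [282.6, 244.7, 112.5, 81.0] [ 502.958247   -402.06433403] 0.9352964758872986 tool [-12.13962409   0.2115899   -8.664498  ] off 6.210086629333806
[578.350749   -19.4171197  171.94514576]
20 [{"x": 8.2, "y": 17.2, "z": -4.6, "rx": -0.0194, "rz": -0.0335}, {"x": 7.6, "y": 17.6, "z": -4.3, "rx": -0.0194, "rz": -0.0335}, {"x": 7.0, "y": 17.9, "z": -4.0, "rx": -0.0194, "rz": -0.0335}, {"x": 6.4, "y": 18.2, "z": -3.6, "rx": -0.0194, "rz": -0.0335}, {"x": 5.8, "y": 18.5, "z": -3.3, "rx": -0.0194, "rz": -0.0335}, {"x": 5.2, "y": 18.7, "z": -2.9, "rx": -0.0194, "rz": -0.0335}, {"x": 4.5, "y": 18.9, "z": -2.5, "rx": -0.0194, "rz": -0.0335}, {"x": 3.9, "y": 19.1, "z": -2.2, "rx": -0.0194, "rz": -0.0335}, {"x": 3.3, "y": 19.3, "z": -1.8, "rx": -0.0194, "rz": -0.0335}, {"x": 2.6, "y": 19.4, "z": -1.4, "rx": -0.0194, "rz": -0.0335}, {"x": 2.0, "y": 19.5, "z": -1.0, "rx": -0.0194, "rz": -0.0335}, {"x": 1.3, "y": 19.6, "z": -0.7, "rx": -0.0194, "rz": -0.0335}, {"x": 0.6, "y": 19.6, "z": -0.3, "rx": -0.0194, "rz": -0.0335}, {"y": 19.6, "z": 0.1, "rx": -0.0194, "rz": -0.0335}, {"x": -0.7, "y": 19.6, "z": 0.5, "rx": -0.0194, "rz": -0.0335}, {"x": -1.3, "y": 19.6, "z": 0.9, "rx": -0.0194, "rz": -0.0335}, {"x": -2.0, "y": 19.5, "z": 1.2, "rx": -0.0194, "rz": -0.0335}, {"x": -2.6, "y": 19.4, "z": 1.6, "rx": -0.0194, "rz": -0.0335}, {"x": -3.3, "y": 19.3, "z": 2.0, "rx": -0.0194, "rz": -0.0335}, {"x": -3.9, "y": 19.1, "z": 2.4, "rx": -0.0194, "rz": -0.0335}]
```

Emit:
move_arm:
  plan:
    - {"x":-5,"y":0,"z":-8.5,"rx":0,"ry":0,"rz":0}
    - {"x":-10,"y":0,"z":-17.5,"rx":0,"ry":0,"rz":0}
    - {"x":-10,"y":0,"z":-17.5,"rx":0,"ry":0,"rz":0}
    - {"x":-10,"y":0,"z":-17.5,"rx":0,"ry":0,"rz":0}
    - {"x":-10,"y":0,"z":-17.5,"rx":0,"ry":0,"rz":0}
    - {"x":-10,"y":0,"z":-17.5,"rx":0,"ry":0,"rz":0}
    - {"x":-10,"y":0,"z":-17.5,"rx":0,"ry":0,"rz":0}
    - {"x":-10,"y":0,"z":-17.5,"rx":0,"ry":0,"rz":0}
    - {"x":-5,"y":0,"z":-8.5,"rx":0,"ry":0,"rz":0}
    - {"x":0,"y":0,"z":0,"rx":0,"ry":0,"rz":0}

```text
time_s: 23.95
ee_pos: [508.5, -406.1, 175.8]
ee_rot: [-179.9, 30.0, 141.1]
force: [0.7, -0.5, -1.9]
gripper_width: 62.5
gripper_force: 12.0
```

Emit:
move_arm:
  plan:
    - {"x":8,"y":17,"z":-4.5,"rx":-0.0194,"ry":0,"rz":-0.0335}
    - {"x":7.5,"y":17.5,"z":-4.5,"rx":-0.0194,"ry":0,"rz":-0.0335}
    - {"x":7,"y":18,"z":-4,"rx":-0.0194,"ry":0,"rz":-0.0335}
    - {"x":6.5,"y":18,"z":-3.5,"rx":-0.0194,"ry":0,"rz":-0.0335}
    - {"x":6,"y":18.5,"z":-3.5,"rx":-0.0194,"ry":0,"rz":-0.0335}
    - {"x":5,"y":18.5,"z":-3,"rx":-0.0194,"ry":0,"rz":-0.0335}
    - {"x":4.5,"y":19,"z":-2.5,"rx":-0.0194,"ry":0,"rz":-0.0335}
    - {"x":4,"y":19,"z":-2,"rx":-0.0194,"ry":0,"rz":-0.0335}
    - {"x":3.5,"y":19.5,"z":-2,"rx":-0.0194,"ry":0,"rz":-0.0335}
    - {"x":2.5,"y":19.5,"z":-1.5,"rx":-0.0194,"ry":0,"rz":-0.0335}

```text
time_s: 24.95
ee_pos: [542.8, -210.9, 173.6]
ee_rot: [180.0, 29.8, 163.4]
force: [0.4, -0.2, -1.0]
gripper_width: 62.2
gripper_force: 12.0
```

Emit:
move_arm:
  plan:
    - {"x":2,"y":19.5,"z":-1,"rx":-0.0194,"ry":0,"rz":-0.0335}
    - {"x":1.5,"y":19.5,"z":-0.5,"rx":-0.0194,"ry":0,"rz":-0.0335}
    - {"x":0.5,"y":19.5,"z":-0.5,"rx":-0.0194,"ry":0,"rz":-0.0335}
    - {"x":0,"y":19.5,"z":0,"rx":-0.0194,"ry":0,"rz":-0.0335}
    - {"x":-0.5,"y":19.5,"z":0.5,"rx":-0.0194,"ry":0,"rz":-0.0335}
    - {"x":-1.5,"y":19.5,"z":1,"rx":-0.0194,"ry":0,"rz":-0.0335}
    - {"x":-2,"y":19.5,"z":1,"rx":-0.0194,"ry":0,"rz":-0.0335}
    - {"x":-2.5,"y":19.5,"z":1.5,"rx":-0.0194,"ry":0,"rz":-0.0335}
    - {"x":-3.5,"y":19.5,"z":2,"rx":-0.0194,"ry":0,"rz":-0.0335}
    - {"x":-4,"y":19,"z":2.5,"rx":-0.0194,"ry":0,"rz":-0.0335}

```text
time_s: 25.95
ee_pos: [577.7, -18.0, 173.3]
ee_rot: [179.9, 29.9, -174.5]
force: [-0.0, 0.2, -0.3]
gripper_width: 62.2
gripper_force: 12.0
```

```bash
python3 - <<'E'
from h import *
pr(0); f=grab_frame("wrist"); f=grab_frame("wrist"); pr(0); save(f["img"],"w7")
p,R=pose(); z=p[2]-13
for m in masks_of("wrist","dish_1"):
    c=f["img"][m["pixels"]].mean(0); print(m["p"],m["box"],c)
    if c.min()>100 and m["box"][1]>215: print(fit_dish(f,m["pixels"].astype(np.float32),wpt(f,m["box"][:2],z+8)[:2],z))
q,Rq=tgt((634.6,-14.1),5.4,58.8,off=7.5); rows(p,R,q,Rq,1)
E
```

```text
25.95 [577.7 -18.  173.3] [ 179.9   29.9 -174.5] F [-0.   0.2 -0.3] w 62.17833491246289 11.999689489603043
26.05 [577.8 -17.6 173.3] [ 179.8   29.9 -174.5] F [0.2 0.5 0. ] w 62.54202747943534 11.999752521514893
0.96 [145.8, 80.5, 63.0, 62.0] [152.39642967  17.12280702  12.05016928]
0.94 [282.5, 244.8, 112.2, 83.8] [160.46390672 146.98362374 125.61614044]
(array([570.97880234, -17.09745102]), np.float64(0.9369674921035767))
0.78 [460.9, 194.6, 56.1, 48.1] [179.64588181 170.36575151 152.77617497]
0.71 [379.7, 192.9, 64.2, 51.4] [184.03505602 174.096133   155.68738706]
0.67 [336.8, 11.2, 69.5, 22.1] [ 10.85988324 103.48040033  37.2735613 ]
0.49 [349.7, 302.4, 274.4, 100.0] [64.5676339  46.04302007 27.08329724]
1 [{"x": 1.3, "y": -2.4, "z": 131.3, "rx": 0.0037, "ry": -0.0019, "rz": 0.0017}]
```

View pics/w7.png

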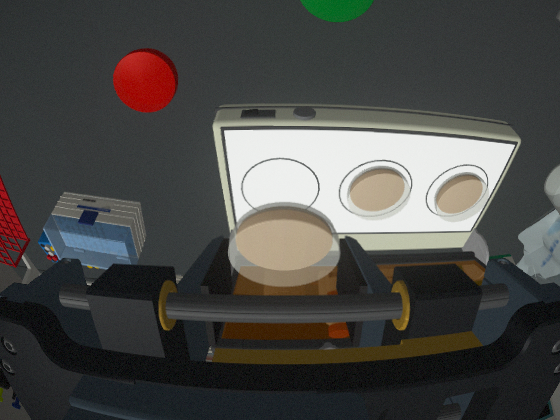

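The held dish at (283,243) is level in front of the right ring at (281,186). The other two dishes sit centred at (380,190) and (461,194).

Emit:
move_arm:
  plan:
    - {"x":1,"y":-2,"z":15,"rx":0,"ry":0,"rz":0}
    - {"x":0,"y":0,"z":20,"rx":0,"ry":0,"rz":0}
    - {"x":0,"y":0,"z":20,"rx":0,"ry":0,"rz":0}
    - {"x":0,"y":0,"z":20,"rx":0,"ry":0,"rz":0}
    - {"x":0,"y":0,"z":20,"rx":0,"ry":0,"rz":0}
    - {"x":0,"y":0,"z":15,"rx":0,"ry":0,"rz":0}
    - {"x":0,"y":0,"z":10,"rx":0,"ry":0,"rz":0}
    - {"x":0,"y":0,"z":5,"rx":0,"ry":0,"rz":0}
    - {"x":0,"y":0,"z":0,"rx":0,"ry":0,"rz":0}
    - {"x":0,"y":0,"z":0,"rx":0,"ry":0,"rz":0}

```text
time_s: 27.1
ee_pos: [639.0, -15.7, 64.9]
ee_rot: [179.9, 29.9, -174.7]
force: [0.3, -0.2, -0.5]
gripper_width: 62.3
gripper_force: 12.0
```

```bash
python3 - <<'E'
from h import *
for _ in range(3): f=grab_frame("wrist"); pr(0)
p,R=pose(); z=p[2]-13
for m in masks_of("wrist","dish_1"):
    c=f["img"][m["pixels"]].mean(0)
    if c.min()>100 and abs(m["box"][0]-284)<20:
        d,q=fit_dish(f,m["pixels"].astype(np.float32),wpt(f,m["box"][:2],z+8)[:2],z); print(m["box"],d,q)
        print("shift",R.inv().apply(np.r_[np.array([634.6,-14.1])-d,58.5-p[2]]))
E
```

```text
27.15 [639.1 -15.7  65.1] [ 179.9   29.9 -174.7] F [ 0.9 -1.  -0.1] w 62.30370480270343 11.999805718660355
27.2 [639.1 -15.7  65.2] [ 179.9   30.  -174.7] F [ 0.7  0.2 -0.6] w 62.320135711465326 11.999831199645996
27.25 [639.1 -15.7  65.2] [ 179.9   29.9 -174.7] F [-0.4 -0.4 -0.6] w 62.20884044943391 11.999911218881607
[284.0, 242.2, 111.4, 84.1] [631.93201586 -16.44033845] 0.9366241097450256
shift [0.83122546 2.06665377 7.20307605]
```

Emit:
move_arm:
  plan:
    - {"x":0.8,"y":1,"z":2,"rx":0,"ry":0,"rz":0}
    - {"x":0,"y":1,"z":2,"rx":0,"ry":0,"rz":0}
    - {"x":0,"y":0,"z":2,"rx":0,"ry":0,"rz":0}
    - {"x":0,"y":0,"z":1,"rx":0,"ry":0,"rz":0}
    - {"x":0,"y":0,"z":0,"rx":0,"ry":0,"rz":0}
    - {"x":0,"y":0,"z":0,"rx":0,"ry":0,"rz":0}

```text
time_s: 27.9
ee_pos: [642.3, -13.4, 58.6]
ee_rot: [179.9, 30.0, -174.7]
force: [-0.6, 1.3, 3.3]
gripper_width: 62.5
gripper_force: 12.0
```

```bash
python3 - <<'E'
from h import *
for _ in range(3): f=grab_frame("wrist"); pr(0)
E
```

```text
27.95 [642.3 -13.4  58.6] [ 179.9   30.  -174.7] F [-0.4  0.7  4.5] w 62.15451531211571 12.000273317098618
28.0 [642.3 -13.4  58.6] [ 179.9   30.  -174.7] F [0.3 0.7 4.1] w 62.38333044567905 12.000326067209244
28.05 [642.3 -13.4  58.6] [ 179.9   30.  -174.7] F [-0.6  1.8  4.4] w 62.44378575186297 12.000327408313751
```

Upward force of about 4 N: the dish is on the plate. I'll release it and retreat.

Emit:
move_arm:
  plan:
    - {"x":0,"y":0,"z":0,"rx":0,"ry":0,"rz":0}
    - {"x":0,"y":0,"z":0,"rx":0,"ry":0,"rz":0}
    - {"x":0,"y":0,"z":0,"rx":0,"ry":0,"rz":0}
    - {"x":0,"y":0,"z":0,"rx":0,"ry":0,"rz":0}
  grip: 0.83

```text
time_s: 28.45
ee_pos: [641.2, -13.4, 57.4]
ee_rot: [179.8, 29.8, -174.7]
force: [0.7, -0.2, -0.7]
gripper_width: 75.6
gripper_force: 0.0
```

Emit:
move_arm:
  plan:
    - {"x":0,"y":0,"z":-8,"rx":0,"ry":0,"rz":0}
    - {"x":0,"y":0,"z":-17,"rx":0,"ry":0,"rz":0}
    - {"x":0,"y":0,"z":-25,"rx":0,"ry":0,"rz":0}
    - {"x":0,"y":0,"z":-25,"rx":0,"ry":0,"rz":0}
    - {"x":0,"y":0,"z":-25,"rx":0,"ry":0,"rz":0}
    - {"x":0,"y":0,"z":-20,"rx":0,"ry":0,"rz":0}
    - {"x":0,"y":0,"z":-20,"rx":0,"ry":0,"rz":0}
    - {"x":0,"y":0,"z":-10,"rx":0,"ry":0,"rz":0}
    - {"x":0,"y":0,"z":0,"rx":0,"ry":0,"rz":0}

```text
time_s: 29.35
ee_pos: [567.3, -20.9, 189.6]
ee_rot: [179.9, 30.0, -174.7]
force: [-0.1, -0.2, -0.2]
gripper_width: 75.9
gripper_force: 0.0
```

```bash
python3 - <<'E'
from h import *
pr(0); f=grab_frame("wrist"); save(f["img"],"w8"); pr(0)
for m in masks_of("wrist","dish_1"):
    c=f["img"][m["pixels"]].mean(0)
    if c.min()>100: print(m["p"],m["box"],fit_dish(f,m["pixels"].astype(np.float32),wpt(f,m["box"][:2],53)[:2],45))
screen()
E
```

```text
29.35 [567.3 -20.9 189.6] [ 179.9   30.  -174.7] F [-0.1 -0.2 -0.2] w 75.92232500322402 0.0
29.4 [567.1 -20.8 188.5] [ 179.9   29.9 -174.7] F [ 0.2 -0.1  0.9] w 75.35298698443363 0.0
0.79 [283.1, 191.4, 62.1, 53.3] (array([634.65532527, -13.96536979]), np.float64(0.9617604613304138))
0.62 [456.1, 192.2, 54.1, 46.7] (array([618.75976827, 179.57271573]), np.float64(0.955353319644928))
0.61 [377.9, 190.6, 58.5, 50.1] (array([625.13021009,  82.32273333]), np.float64(0.941441535949707))
top 0.64 2000 1916 angle 59.75774515152473 [669.49430176 156.81828191] u at z70 720.1095011750281
scene 0.93 602 591 angle 59.85727868377621 [679.39745114 127.49522804] u at z70 712.7835694588675
```

View pics/w8.png

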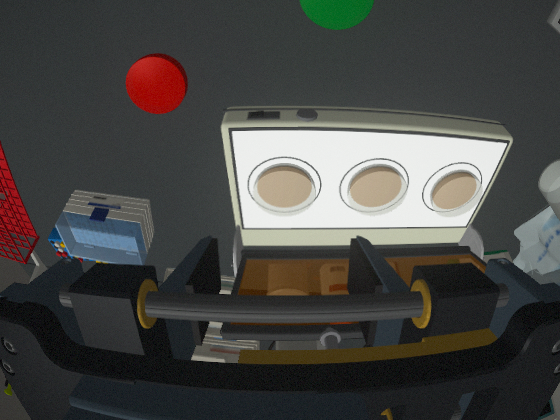

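The picture shows all three dishes concentric in their rings at (284,186), (374,186) and (453,188). They fit within 1 mm for the two I placed and about 3 mm for dish_0, and the screen is at 59.8°. The gripper is clear of everything.

```bash
python3 -c "
from h import *
print(job_done())"
```

```text
the job is handed in; nothing more can be done
None
```

I handed the job in with the amber screen at about 59.8°, the two bench dishes within 1 mm of centre in the middle and right rings, and dish_0 still in the left ring, about 3 mm off by my measurement; no verdict came back.

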